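# Weigh out a portion of chocolate rings on a spring scale

### The job

Weigh out one portion on the spring scale: take chocolate rings from the tray and thread them one at a time over the scale's spindle, each right down onto the pan or the ring below, until the pointer has sunk into the dark window on the scale's face and rests there with nothing touching it. Feel for the spindle gently: never force the pan down near the bottom of its travel. Leave the rings that are not needed, the plain puck without a hole, the bowl and the spatula where they are.

Things in the scene. Friction and masses are not known exactly. Their poses are not given: they have to be found in the camera images.
- scale: White housing of the spring scale, 150 x 150 mm, 85 mm high, fixed to the table. Origin: centre of its underside, on the table; z up. Above it a steel pan (disc, diameter 96 mm) rides up and down on a spring and carries an upright steel spindle. The pan's upper face stands 142 mm above the table less the value of joint pan.
- spindle_nominal (a point): Fixed point on the housing's centre line, 227 mm above the table. The spindle (15 mm diameter, 85 mm tall above the pan, top edge bevelled 1.5 mm) has its top at this height less joint pan. It stands upright 7 mm off this line, on a stiff turntable in the pan, in a direction that differs each time and is not measured: feel for it.
- window (a point): Middle of the window on the housing's +x face: two dark blocks 12 mm high, left and right of a slot, 32 to 44 mm above the table. A T-shaped dark steel pointer moves down with the pan in front of it. The -x face has the same.
- pan (a joint): Sinking of the sprung pan, spindle and pointer, m: 0 = top stop, 0.050 = bottom stop. The pointer is in the window from 0.026 to 0.038. Spring 130 N/m: one ring sinks it 7.6 to 8.9 mm. The empty pan stands at 0.005 to 0.017, so two or three rings are needed. Past 0.046 it is overloaded. It is still about 0.6 s after a change.
- tray: Aluminium sheet tray lined with paper, 316 x 316 mm, fixed on the table; its floor is 3 mm thick, its rim 12 mm high. Origin: centre of its underside. Four rings and the puck lie on it, centres at least 85 mm apart.
- ring1: moulded chocolate ring (short tube): outside diameter 62 mm, height 26 mm, straight bore of 18.5 mm diameter right through, about 0.107 kg (each differs by up to 10 percent). Lies flat on the tray. Origin: centre of its underside; z along the bore, up.
- ring2: moulded chocolate ring (short tube): outside diameter 62 mm, height 26 mm, straight bore of 18.5 mm diameter right through, about 0.107 kg (each differs by up to 10 percent). Lies flat on the tray. Origin: centre of its underside; z along the bore, up.
- ring3: moulded chocolate ring (short tube): outside diameter 62 mm, height 26 mm, straight bore of 18.5 mm diameter right through, about 0.107 kg (each differs by up to 10 percent). Lies flat on the tray. Origin: centre of its underside; z along the bore, up.
- ring4: moulded chocolate ring (short tube): outside diameter 62 mm, height 26 mm, straight bore of 18.5 mm diameter right through, about 0.107 kg (each differs by up to 10 percent). Lies flat on the tray. Origin: centre of its underside; z along the bore, up.
- puck: Plain chocolate puck without a hole, diameter 62 mm, height 26 mm, lying on the tray. A bystander. Origin: centre of its underside.
- bowl: Small steel bowl, rim diameter 110 mm, height 50 mm, on the table beyond the work. A bystander. Origin: centre of its underside.
- spatula: Spatula 240 mm long with a black handle, lying on the table beyond the work. A bystander. Origin near its middle, its length along its x axis.
Not all that is in view belongs to the job. What is shaped like the ring3 but pink is not meant.

How it is judged:
By the outcome, as a careful person would: the job done as asked, in the order asked, and still so for the second after the job is handed in, with the robot touching nothing.
It also fails if it takes over 72 s, if anything falls off the work surface, if the arm or the gripper's body presses on something with over 40 N, if the wrist force passes 120 N, or if a joint passes its speed limit or range.

### The arm

A 6-joint arm with a two-finger parallel gripper is mounted at the origin on the work surface. World frame = base frame: x ahead of the robot, y to its left, z up, the work surface at z = 0. Lengths are in m, angles in rad, forces in N, time in s.
With the tool pointing down it reaches from about 0.375 to 0.9 m from the base axis. Payload 3.1 kg.
Tool frame: the origin (TCP) lies at the centre of the arm's flange, where the gripper is bolted on; the fingertips stand tip_reach ahead of it and the grasp point (between the pads) lies 164 mm ahead of it (tip_reach is the distance from the TCP to the fingertips, in m); z points along the fingers, y is the direction in which the jaws open and shut (so a half turn about z gives the same grasp; the last joint's range is limited). The gripper opens to 87 mm and grips with 3 to 60 N. Pads are 19 mm wide; open, the fingers measure 117 mm over their backs; the gripper's body (75 mm by 190 mm) begins 51 mm behind the grasp point.
Start: joints at [-1.361, 0.527, 1.433, -0, 1.181, -0.178], TCP at [0.237, -0.578, 0.405] pointing down, gripper open.
Joint ranges: [-3.08, 3.08], [-0.75, 2.2], [0.22, 2.44], [-1.43, 4.57], [0, 2.65], [-2.85, 2.85]. Speed limits (rad/s): [2.79, 2.79, 3.14, 3.14, 3.14, 3.14].

### API

Orientations are given as a unit quaternion [x, y, z, w].
In Python, from rig import get_obs, camera, hand_in, tip_reach gives the robot as it stands. The module is installed in compiled form; this text tells all that it offers.
- The arm moves only by the tool servo_tool, never from a script. Its argument "steps" is one flat list of numbers, 5 for each row, row after row: the finger opening in m, from 0 to 0.087, then the shift along the tool's x, y, z in m, then the turn about the tool's z in rad. A call has 1 to 12 rows; each row is the pose to reach, as a shift and turn from the pose commanded when the call began, along the tool's axes at that moment; what a row does not reach only later rows make up. A row lasts 1/8 s, in which the tool goes at most 62.5 mm and 10.7 degrees, less where a joint would pass 70% of its speed; a pose out of reach is approached as far as the arm can. A call with a gripper value outside its range is refused whole. The fingers move at their own pace and stop on an object; "force" is the grip in N (left out, the last holds). Time passes only in rows, so rows that repeat a pose let the fingers close. It gives the time, the measured TCP pose, the force and the opening at its end, in the units of the state.
- get_obs(): the state, without advancing time (a new reading comes with each control period).
- camera(name): name is "scene" or "top" or "wrist"; returns a dict with "pixels" (384x512x3 uint8, blue, green, red), "vertical_fov" (degrees; the focal length in pixels is half the picture's height over the tangent of half this angle, whatever the lens; pixels are square), "cx", "cy" (the principal point, pixels), "T" (4x4, takes a point from camera to world coordinates). Camera axes: x right, y up, looking along -z (the intrinsics and any distortion apply to the point x, -y, -z); pixel columns grow to the right and rows downward; lengths in m; the calibration is good to about 2 mm. A picture is of the moment at which its call begins. There is no depth.
- hand_in(): hands the job in, once; it reports no verdict.
The state is a dict: "time": time; "q": joint angles; "joint_velocities": joint speeds; "joint_torque": joint torques, N m; "position": TCP position; "tool_rot": TCP orientation; "ft_force": force on the tool from outside, world axes, zero at the start; "moment": the same for the moment, N m; "grip_width": finger opening in m.
Only numpy, scipy, OpenCV 4.12 (cv2) and the standard library are available. Lean on these libraries where they do the work, as an engineer would, in place of code of your own. Each camera call takes 0.05 s, during which the arm holds its last target.

## Working session

There is one attempt and no reset: what is moved stays moved. The work goes in short steps, Python scripts to look and compute and a tool call to move; the robot and the scene stay as the last step left them, time stands still between calls to the robot, and variables do not carry over. Pictures are saved under pics/ and viewed, and the job is handed in when it is done.

Besides the shell and the picture viewer there is one more tool, called after "Request:" as name(argument=value, ...), one argument or row to a line, values as JSON. servo_tool: Moves the arm, as the interface text tells. Its arguments: {"type":"object","properties":{"steps":{"type":"array"},"force":{"type":"number"}},"required":["steps"]}

```bash
mkdir -p pics
cat > h.py <<'E'
import numpy as np, cv2
from rig import get_obs, camera, hand_in, tip_reach
def shot(name,fn=None):
    c=camera(name)
    if fn: cv2.imwrite('pics/'+fn,c['pixels'])
    return c
E
python3 - <<'E'
from h import *
import pickle
o=get_obs()
for k,v in o.items(): print(k,np.round(v,4))
try: print(tip_reach() if callable(tip_reach) else tip_reach)
except Exception as e: print(e)
D={}
for n in ('scene','top','wrist'):
    c=shot(n,n+'0.png');D[n]=c
    print(n,{k:np.round(v,4).tolist() for k,v in c.items() if k!='pixels'})
pickle.dump(D,open('d0.pkl','wb'))
E
```

```text
time 0.0
q [-1.3605e+00  5.2850e-01  1.4339e+00 -1.0000e-04  1.1814e+00 -1.7850e-01]
joint_velocities [ 0.0011  0.0002  0.     -0.0006  0.0014 -0.0006]
joint_torque [-8.00000e-04 -4.40045e+01 -1.76593e+01  6.33000e-02  5.84000e-02
 -2.00000e-04]
position [ 0.2369 -0.578   0.4038]
tool_rot [ 0.9812  0.1932 -0.     -0.0011]
ft_force [ 0.4335 -0.8304  0.7633]
moment [ 0.0348 -0.088  -0.0204]
grip_width 0.0871
0.1822
scene {'vertical_fov': 45.8624, 'cx': 252.0119, 'cy': 189.7979, 'T': [[-0.6825, -0.4797, 0.5515, 1.1922], [0.7309, -0.4547, 0.5089, 0.5927], [0.0066, 0.7504, 0.661, 0.9554], [0.0, 0.0, 0.0, 1.0]]}
top {'vertical_fov': 43.6745, 'cx': 251.8898, 'cy': 190.2582, 'T': [[-0.0037, 0.9929, -0.1186, 0.3548], [-0.9999, -0.0019, 0.0151, 0.0008], [0.0148, 0.1186, 0.9928, 1.6303], [0.0, 0.0, 0.0, 1.0]]}
wrist {'vertical_fov': 59.4063, 'cx': 248.0157, 'cy': 192.8996, 'T': [[0.3786, 0.8938, 0.2404, 0.3023], [-0.9256, 0.366, 0.097, -0.551], [-0.0013, -0.2592, 0.9658, 0.3842], [0.0, 0.0, 0.0, 1.0]]}
```

View pics/scene0.png

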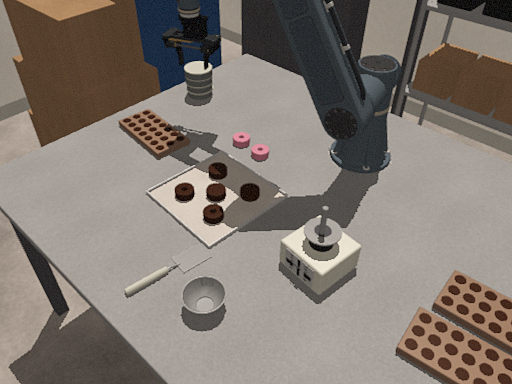

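View pics/top0.png

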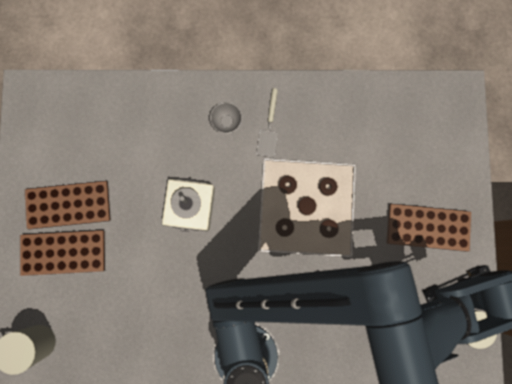

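View pics/wrist0.png

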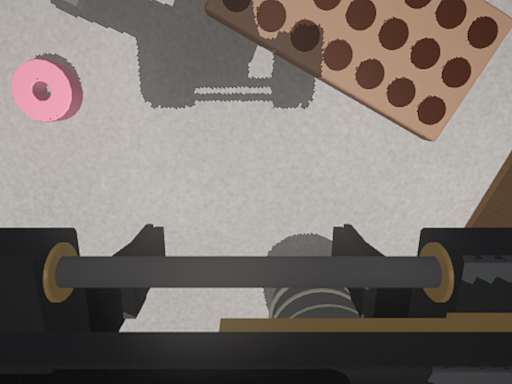

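The scene and top views show the scale (top ≈ 187,203), the tray (≈ 308,207) with five discs, the bowl (225,117) and the spatula. I'll zoom in to measure.

Run:
```python
import pickle,cv2,numpy as np
D=pickle.load(open('d0.pkl','rb'))
t=D['top']['pixels'][150:270,155:365]; cv2.imwrite('pics/top0z.png',cv2.resize(t,None,fx=3.8,fy=3.8,interpolation=cv2.INTER_CUBIC))
s=D['scene']['pixels'][140:300,140:370]; cv2.imwrite('pics/scene0z.png',cv2.resize(s,None,fx=3.4,fy=3.4,interpolation=cv2.INTER_CUBIC))
```

```text
(no output)
```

View pics/top0z.png

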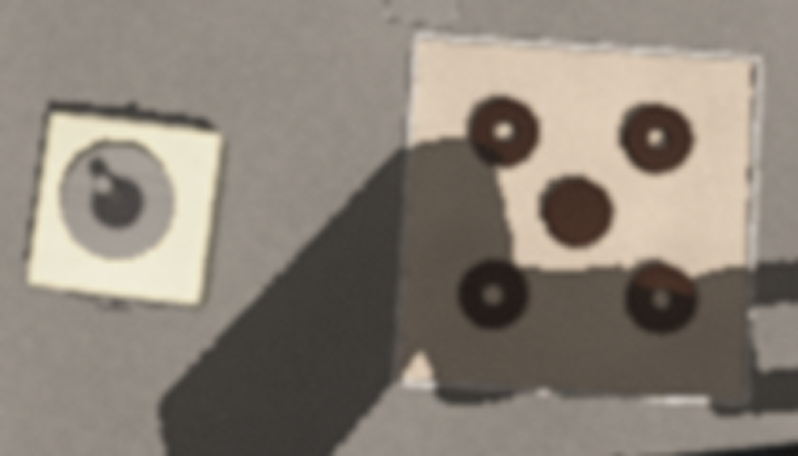

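View pics/scene0z.png

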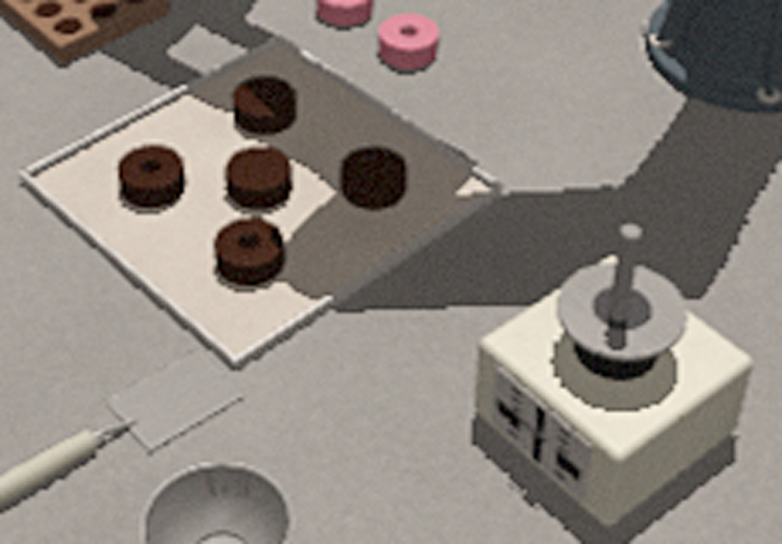

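```bash
cat >> h.py <<'E'
def ray(c,u,v):
    f=192/np.tan(np.radians(c['vertical_fov'])/2)
    d=np.array([(u-c['cx'])/f,-(v-c['cy'])/f,-1.]); T=c['T']
    return T[:3,3],T[:3,:3]@d
def onz(c,u,v,z):
    p,d=ray(c,u,v); return p+d*(z-p[2])/d[2]
def tri(obs):
    A=np.zeros((3,3));b=np.zeros(3)
    for c,u,v in obs:
        p,d=ray(c,u,v);d=d/np.linalg.norm(d);P=np.eye(3)-np.outer(d,d);A+=P;b+=P@p
    x=np.linalg.solve(A,b)
    r=[np.linalg.norm((np.eye(3)-np.outer(d/np.linalg.norm(d),d/np.linalg.norm(d)))@(x-p)) for p,d in [ray(*o) for o in obs]]
    return x,np.array(r)
def proj(c,P):
    T=c['T'];q=T[:3,:3].T@(np.asarray(P)-T[:3,3]);f=192/np.tan(np.radians(c['vertical_fov'])/2)
    return np.array([c['cx']+f*q[0]/-q[2],c['cy']-f*q[1]/-q[2]])
E
python3 - <<'E'
from h import *
import pickle
D=pickle.load(open('d0.pkl','rb'));t=D['top'];s=D['scene']
tz=lambda X,Y:(155+(X+.5)/3.8-.5,150+(Y+.5)/3.8-.5)
sz=lambda X,Y:(140+(X+.5)/3.4-.5,140+(Y+.5)/3.4-.5)
pairs={'A':((504,131),(249,240)),'B':((656,138),(151,165)),'P':((577,212),(259,164)),'C':((493,294),(374,164)),'D':((661,297),(265,92)),'tip':((97,166),(630,231))}
for k,(a,b) in pairs.items():
    x,r=tri([(t,*tz(*a)),(s,*sz(*b))]); print(k,np.round(x,4),np.round(r,4), np.round(onz(t,*tz(*a),0.029),4),np.round(onz(s,*sz(*b),0.029),4))
# scale top corners z=.085 in top; 
for n,q in {'scale':[(50,111),(221,133),(202,304),(28,283)]}.items():
    P=np.array([onz(t,*tz(*a),.085) for a in q]);print(n,np.round(P,4),P.mean(0))
print('pan', onz(t,*tz(117,199),.132))
for q in [(480,346),(617,264),(749,361),(612,450)]: print(onz(s,*sz(*q),.085))
E
```

```text
A [ 0.5659 -0.1422  0.0299] [0.001 0.001] [ 0.5667 -0.143   0.029 ] [ 0.5647 -0.142   0.029 ]
B [ 0.5597 -0.2776  0.0304] [0.0005 0.0005] [ 0.5602 -0.2782  0.029 ] [ 0.5585 -0.2785  0.029 ]
P [ 0.4934 -0.2055  0.0329] [0.0009 0.0009] [ 0.4944 -0.2067  0.029 ] [ 0.4899 -0.2082  0.029 ]
C [ 0.4214 -0.1303  0.0325] [0.0012 0.0012] [ 0.4222 -0.1316  0.029 ] [ 0.4178 -0.1321  0.029 ]
D [ 0.418  -0.2775  0.0337] [0.0015 0.0015] [ 0.4192 -0.2795  0.029 ] [ 0.4133 -0.2805  0.029 ]
tip [0.5124 0.1936 0.2238] [0.0031 0.0031] [0.5361 0.2172 0.029 ] [0.329  0.0905 0.029 ]
scale [[0.5772 0.2504 0.085 ]
 [0.558  0.1043 0.085 ]
 [0.4122 0.1194 0.085 ]
 [0.4304 0.2665 0.085 ]] [0.49442364 0.18516096 0.085     ]
pan [0.49703155 0.18647576 0.132     ]
[0.56182973 0.11330042 0.085     ]
[0.41945593 0.13605438 0.085     ]
[0.43468218 0.26979964 0.085     ]
[0.57295583 0.24531264 0.085     ]
```

```bash
cat >> h.py <<'E'
from scipy.spatial.transform import Rotation as R
def to(x,y,z,yaw=0.):
    o=get_obs();r=R.from_quat(o['tool_rot']).as_matrix()
    d=r.T@(np.array([x,y,z])-o['position']); cur=np.arctan2(r[1,0],r[0,0])
    print('pos',np.round(o['position'],4),'yaw',round(cur,4),'tilt',np.round(r[:,2],4),'shift',np.round(d,4),'turn',round(cur-yaw,4),'F',np.round(o['ft_force'],2),'w',round(float(o['grip_width']),4),'t',round(o['time'],2))
E
python3 -c "
from h import *
to(0.566,-0.142,0.33)"
```

```text
pos [ 0.2369 -0.5781  0.404 ] yaw 0.3888 tilt [-3.0e-04  1.6e-03 -1.0e+00] shift [ 0.4698 -0.2787  0.0746] turn 0.3888 F [ 0.2  -0.09 -0.67] w 0.0874 t 0.15
```

Request:
servo_tool(
  steps=[0.087,0.157,-0.093,0.025,0.13,0.087,0.47,-0.279,0.075,0.389,0.087,0.47,-0.279,0.075,0.389,0.087,0.47,-0.279,0.075,0.389,0.087,0.47,-0.279,0.075,0.389,0.087,0.47,-0.279,0.075,0.389,0.087,0.47,-0.279,0.075,0.389,0.087,0.47,-0.279,0.075,0.389,0.087,0.47,-0.279,0.075,0.389,0.087,0.47,-0.279,0.075,0.389,0.087,0.47,-0.279,0.075,0.389,0.087,0.47,-0.279,0.075,0.389],
)

```text
time: 1.65
position: [0.5655, -0.1432, 0.3299]
tool_rot: [1.0, -0.001, -0.0, 0.0]
ft_force: [0.4, -0.4, 0.4]
grip_width: 0.0867
```

Run:
```python
from h import *
import pickle
to(0.566,-0.142,0.33)
c=shot('wrist','w1.png'); pickle.dump(c,open('w1.pkl','wb')); print(np.round(c['T'],4))
t=shot('top'); pickle.dump(t,open('t1.pkl','wb'))
z=t['pixels'][160:250,155:235]; cv2.imwrite('pics/t1z.png',cv2.resize(z,None,fx=6,fy=6,interpolation=cv2.INTER_CUBIC))
```

```text
pos [ 0.5655 -0.1432  0.3299] yaw -0.0021 tilt [-3.e-04 -2.e-04 -1.e+00] shift [ 0.0005 -0.0012 -0.0001] turn -0.0021 F [ 0.43 -0.37  0.41] w 0.0867 t 1.65
[[-2.600e-03  9.657e-01  2.596e-01  6.362e-01]
 [-1.000e+00 -2.600e-03 -4.000e-04 -1.434e-01]
 [ 3.000e-04 -2.596e-01  9.657e-01  3.102e-01]
 [ 0.000e+00  0.000e+00  0.000e+00  1.000e+00]]
```

View pics/w1.png

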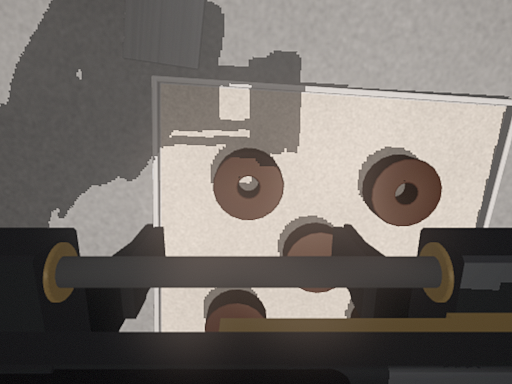

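View pics/t1z.png

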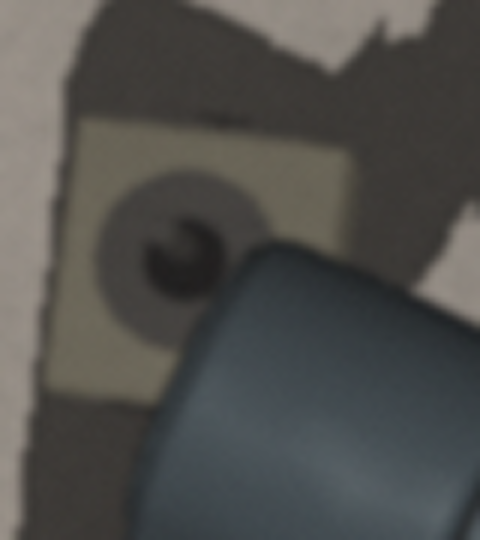

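The wrist view shows ring A's bore at about (248,185), below the tool, with ring B at (403,190) and the puck behind the bar.

```bash
cat >> h.py <<'E'
def ringmodel(c,x,y,z,rad,n=72):
    a=np.linspace(0,2*np.pi,n,endpoint=False)
    return np.array([proj(c,[x+rad*np.cos(t),y+rad*np.sin(t),z]) for t in a])
def overlay(c,circs,fn,box,s=6):
    im=cv2.resize(c['pixels'][box[1]:box[3],box[0]:box[2]],None,fx=s,fy=s,interpolation=cv2.INTER_CUBIC)
    for (x,y,z,r) in circs:
        p=ringmodel(c,x,y,z,r); p=((p-np.array(box[:2])+.5)*s-.5)
        cv2.polylines(im,[np.round(p).astype(int)],True,(0,255,0),1)
        q=(proj(c,[x,y,z])-np.array(box[:2])+.5)*s-.5; cv2.drawMarker(im,tuple(int(v) for v in np.round(q)),(0,255,255),0,8,1)
    cv2.imwrite('pics/'+fn,im)
def fitcirc(c,x,y,z,rad,w=6e-3):
    """fit centre of circle edge by maximising radial gradient magnitude"""
    from scipy.optimize import minimize
    g=cv2.GaussianBlur(cv2.cvtColor(c['pixels'],cv2.COLOR_BGR2GRAY).astype(np.float32),(0,0),0.8)
    def cost(p):
        a=ringmodel(c,p[0],p[1],z,rad-.0012).astype(np.float32);b=ringmodel(c,p[0],p[1],z,rad+.0012).astype(np.float32)
        ga=cv2.remap(g,a[:,0].reshape(-1,1),a[:,1].reshape(-1,1),1);gb=cv2.remap(g,b[:,0].reshape(-1,1),b[:,1].reshape(-1,1),1)
        return -np.mean(np.clip(np.abs(gb-ga),0,60))
    best=min(((cost((x+i,y+j)),x+i,y+j) for i in np.arange(-w,w+1e-9,.001) for j in np.arange(-w,w+1e-9,.001)))
    r=minimize(cost,best[1:],method='Nelder-Mead',options=dict(initial_simplex=[best[1:],(best[1]+.001,best[2]),(best[1],best[2]+.001)]))
    return r.x,r.fun
E
python3 - <<'E'
from h import *
import pickle
c=pickle.load(open('w1.pkl','rb'))
p=onz(c,248,185,.029);print(p)
f,v=fitcirc(c,p[0],p[1],.029,.031);print(f,v,proj(c,[*f,.029]))
p=onz(c,403,190,.029);fb,v=fitcirc(c,p[0],p[1],.029,.031);print('B',fb,v)
overlay(c,[(*f,.029,.031),(*f,.029,.00925)],'w1o.png',(200,135,300,235))
E
```

```text
[ 0.56765473 -0.143263    0.029     ]
[ 0.56816051 -0.14330319] -54.90717315673828 [248.04523623 184.4278389 ]
B [ 0.5598027  -0.28044399] -46.04649353027344
```

View pics/w1o.png

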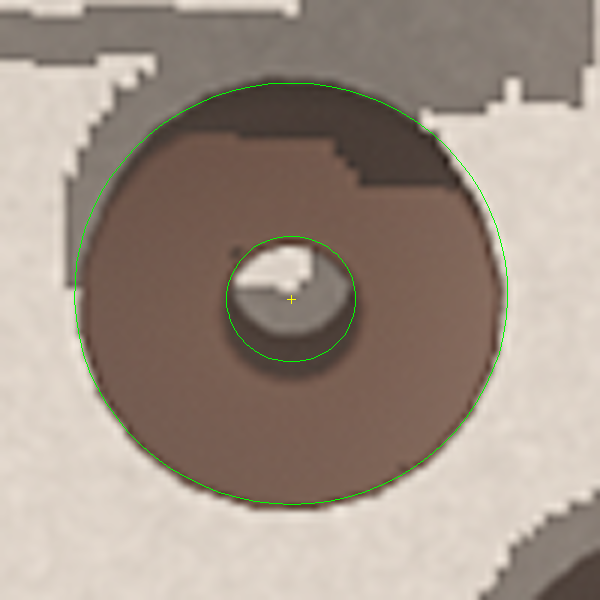

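Request:
servo_tool(
  steps=[0.087,0.001,0.0,0.05,0,0.087,0.001,0.0,0.1,0,0.087,0.001,0.0,0.13,0,0.087,0.001,0.0,0.141,0,0.087,0.001,0.0,0.141,0,0.05,0.001,0.0,0.141,0,0.05,0.001,0.0,0.141,0,0.05,0.001,0.0,0.141,0,0.05,0.001,0.0,0.141,0,0.05,0.001,0.0,0.141,0],
  force=20,
)

```text
time: 3.0
position: [0.5674, -0.142, 0.1896]
tool_rot: [1.0, 0.0, 0.001, 0.0]
ft_force: [-0.6, 0.7, 6.0]
grip_width: 0.0611
```

Run:
```python
from h import *
to(0.44,0.186,0.515)
c=shot('wrist','w2.png')
```

```text
pos [ 0.5674 -0.142   0.1896] yaw 0.0002 tilt [ 1.1e-03 -7.0e-04 -1.0e+00] shift [-0.127  -0.3278 -0.3258] turn 0.0002 F [-0.61  0.72  6.04] w 0.0611 t 3.0
```

View pics/w2.png

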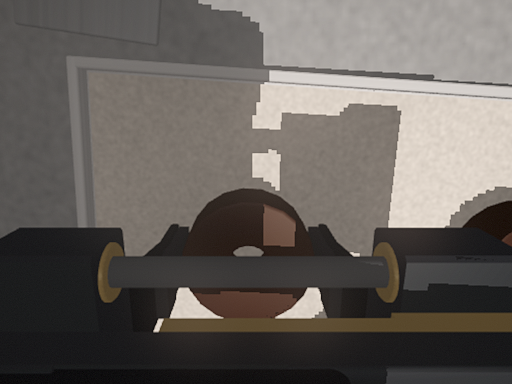

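Request:
servo_tool(
  steps=[0.05,0.0,0.0,-0.03,0,0.05,0.0,0.0,-0.09,0,0.05,-0.01,-0.03,-0.14,0,0.05,-0.03,-0.07,-0.18,0,0.05,-0.05,-0.12,-0.22,0,0.05,-0.08,-0.17,-0.25,0,0.05,-0.1,-0.22,-0.27,0,0.05,-0.12,-0.27,-0.27,0,0.05,-0.135,-0.31,-0.27,0,0.05,-0.137,-0.329,-0.27,0,0.05,-0.137,-0.329,-0.27,0,0.05,-0.137,-0.329,-0.27,0],
)

```text
time: 4.55
position: [0.4302, 0.1866, 0.4584]
tool_rot: [1.0, -0.0, -0.0, 0.0]
ft_force: [0.8, 0.0, -0.7]
grip_width: 0.0613
```

Run:
```python
from h import *
import pickle
to(0.50,0.19,0.46)
c=shot('wrist','w3.png');pickle.dump(c,open('w3.pkl','wb'))
s=shot('scene','s3.png');pickle.dump(s,open('s3.pkl','wb'))
cv2.imwrite('pics/s3z.png',cv2.resize(s['pixels'][180:300,260:380],None,fx=5,fy=5,interpolation=cv2.INTER_CUBIC))
```

```text
pos [0.4302 0.1866 0.4584] yaw -0.0004 tilt [-7.e-04 -6.e-04 -1.e+00] shift [ 0.0698 -0.0034 -0.0016] turn -0.0004 F [ 0.85  0.01 -0.67] w 0.0613 t 4.55
```

View pics/w3.png

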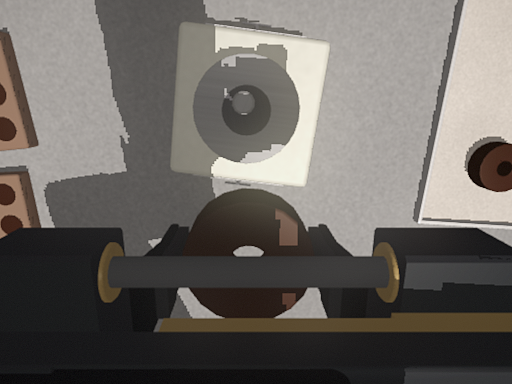

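View pics/s3z.png

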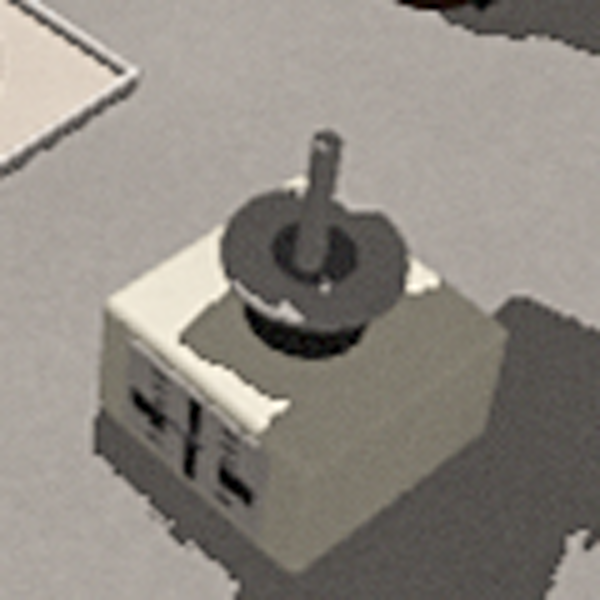

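Run:
```python
from h import *
import pickle
c=pickle.load(open('w3.pkl','rb'));s=pickle.load(open('s3.pkl','rb'))
cv2.imwrite('pics/w3z.png',cv2.resize(c['pixels'][50:170,185:305],None,fx=5,fy=5,interpolation=cv2.INTER_CUBIC))
sz=lambda X,Y:(260+(X+.5)/5-.5,180+(Y+.5)/5-.5)
print(tri([(c,243,102),(s,*sz(327,137))]))
cv2.imwrite('pics/s3p.png',cv2.resize(s['pixels'][240:285,275:320],None,fx=12,fy=12,interpolation=cv2.INTER_CUBIC))
```

```text
(array([0.50088418, 0.18999436, 0.21511079]), array([0.00037263, 0.00037263]))
```

View pics/w3z.png

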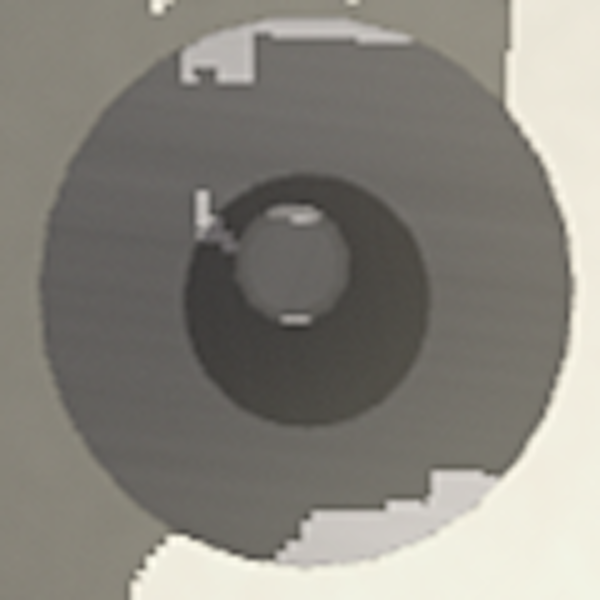

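View pics/s3p.png

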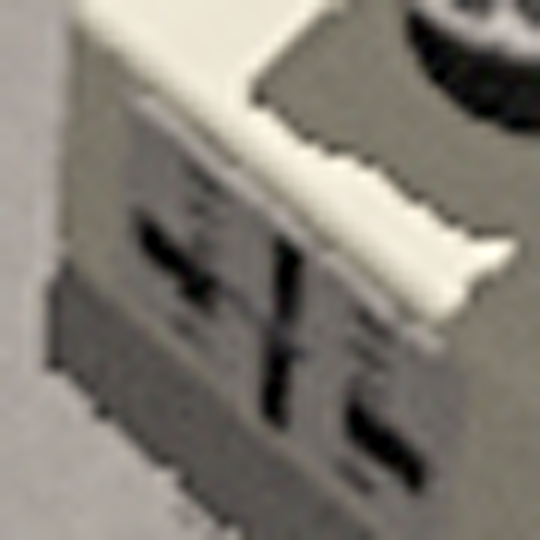

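Run:
```python
from h import *
import pickle
c=pickle.load(open('w3.pkl','rb'))
X,Y,Z=.4302,.1866,.4584
for dx in (-.001,0,.001):
    for zz in(.159,.185): print(dx,zz,[np.round(proj(c,[X+dx+r,Y,Z-zz]),1).tolist() for r in(.031,-.031,.00925)])
overlay(c,[(X,Y,Z-.159,.031),(X,Y,Z-.185,.031),(X,Y,Z-.159,.00925),(X,Y,Z-.185,.00925)],'w3o.png',(170,175,330,330),5)
f,v=fitcirc(c,.5009,.190,.215,.0065,.003);print(f,v)
f,v=fitcirc(c,.4985,.186,.130,.048,.006);print('pan',f,v)
```

```text
-0.001 0.159 [[247.9, 200.1], [248.0, 324.3], [247.9, 246.7]]
-0.001 0.185 [[247.9, 185.6], [248.0, 294.4], [247.9, 226.1]]
0 0.159 [[247.9, 197.8], [248.0, 322.5], [247.9, 244.6]]
0 0.185 [[247.9, 183.7], [248.0, 292.8], [247.9, 224.3]]
0.001 0.159 [[247.9, 195.6], [248.0, 320.7], [247.9, 242.5]]
0.001 0.185 [[247.9, 181.8], [248.0, 291.2], [247.9, 222.4]]
[0.50172271 0.18965403] -28.762351989746094
pan [0.49393891 0.18807307] -39.49439239501953
```

View pics/w3o.png

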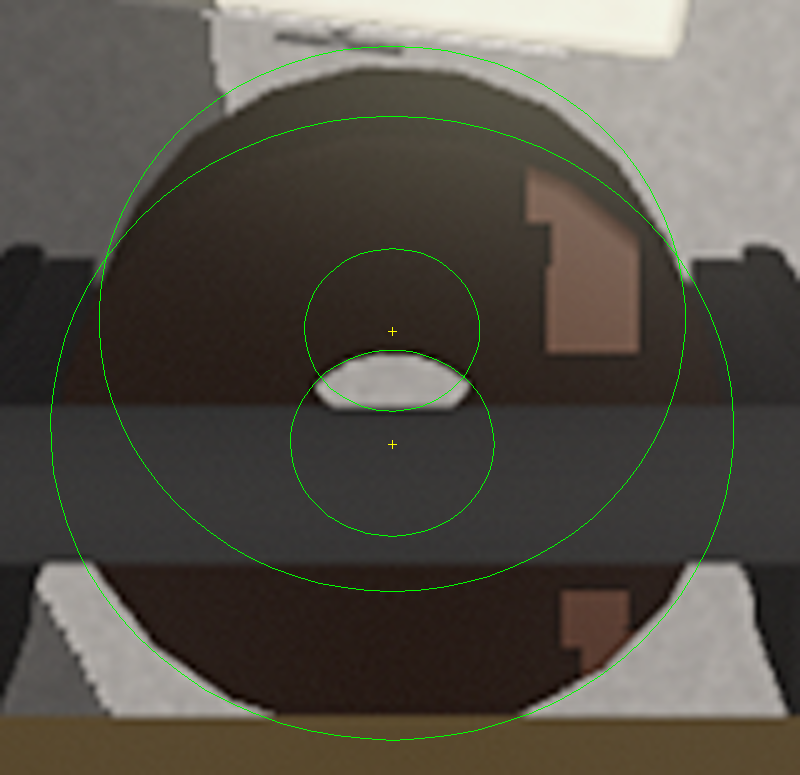

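Run:
```python
from h import *
import pickle
c=pickle.load(open('w3.pkl','rb'))
for z in(.211,.2135,.217): print(onz(c,243.2,102.5,z))
for z in (.13,): print('pan',onz(c,185+306.5/5-.5,50+292.5/5-.5,z), 'tt',onz(c,185+307/5-.5,50+300/5-.5,z))
```

```text
[0.50076243 0.18960129 0.211     ]
[0.50076408 0.1895685  0.2135    ]
[0.50076638 0.18952259 0.217     ]
pan [0.49598262 0.18837256 0.13      ] tt [0.49468723 0.18828678 0.13      ]
```

Request:
servo_tool(
  steps=[0.05,0.04,-0.002,0.0,0,0.05,0.0705,-0.003,0.02,0,0.05,0.0705,-0.003,0.04,0,0.05,0.0705,-0.003,0.052,0,0.05,0.0705,-0.003,0.052,0,0.05,0.0705,-0.003,0.052,0],
)

```text
time: 5.4
position: [0.5008, 0.1899, 0.4074]
tool_rot: [1.0, -0.0, 0.001, -0.0]
ft_force: [0.4, -1.2, -0.4]
grip_width: 0.0611
```

Run:
```python
from h import *
import pickle
to(0.5008,0.1896,0.406)
c=shot('wrist','w4.png')
s=shot('scene','s4.png');pickle.dump(s,open('s4.pkl','wb'))
cv2.imwrite('pics/s4z.png',cv2.resize(s['pixels'][130:300,260:380],None,fx=3.5,fy=3.5,interpolation=cv2.INTER_CUBIC))
```

```text
pos [0.5008 0.1899 0.4074] yaw -0.0005 tilt [ 1.2e-03  2.0e-04 -1.0e+00] shift [0.     0.0003 0.0014] turn -0.0005 F [ 0.37 -1.18 -0.43] w 0.0611 t 5.4
```

View pics/w4.png

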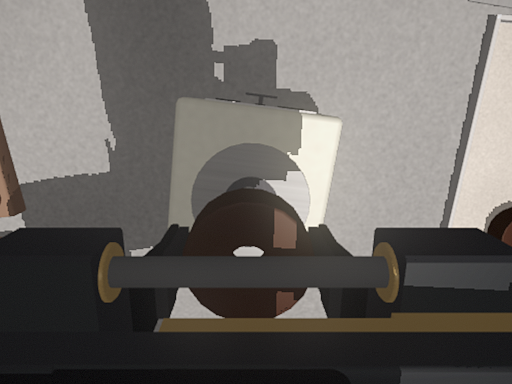

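View pics/s4z.png

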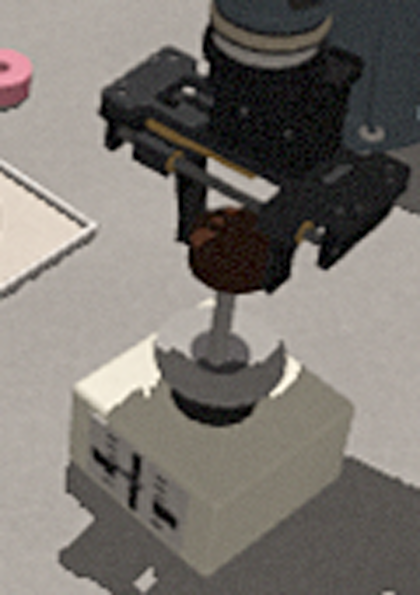

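Request:
servo_tool(
  steps=[0.05,0.0,0.0,0.004,0,0.05,0.0,0.0,0.006,0,0.05,0.0,0.0,0.008,0,0.05,0.0,0.0,0.01,0,0.05,0.0,0.0,0.012,0,0.05,0.0,0.0,0.014,0,0.05,0.0,0.0,0.014,0],
)

```text
time: 6.38
position: [0.5007, 0.19, 0.3925]
tool_rot: [1.0, -0.0, -0.0, 0.0]
ft_force: [0.1, 0.1, -0.5]
grip_width: 0.0613
```

Run:
```python
from h import *
import pickle
to(0.5008,0.1896,0.406)
s=shot('scene','s5.png');pickle.dump(s,open('s5.pkl','wb'))
a=pickle.load(open('s4.pkl','rb'))
f=lambda s:cv2.resize(s['pixels'][195:300,270:370],None,fx=4,fy=4,interpolation=cv2.INTER_CUBIC)
cv2.imwrite('pics/s45.png',np.hstack([f(a),f(s)]))
```

```text
pos [0.5007 0.19   0.3925] yaw -0.0002 tilt [-4.e-04 -1.e-04 -1.e+00] shift [ 0.0001  0.0004 -0.0135] turn -0.0002 F [ 0.05  0.09 -0.48] w 0.0613 t 6.38
```

View pics/s45.png

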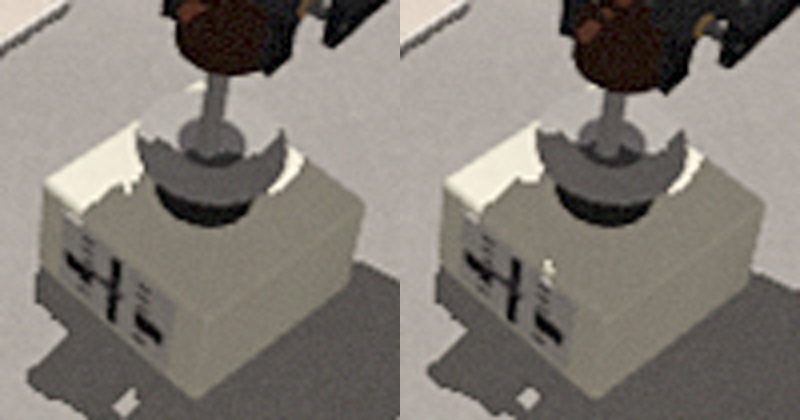

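Request:
servo_tool(
  steps=[0.05,0.0,0.0,0.005,0,0.05,0.0,0.0,0.01,0,0.05,0.0,0.0,0.015,0,0.05,0.0,0.0,0.02,0,0.05,0.0,0.0,0.025,0,0.05,0.0,0.0,0.025,0],
)

```text
time: 7.18
position: [0.5007, 0.19, 0.3673]
tool_rot: [1.0, -0.0, -0.0, 0.0]
ft_force: [-0.0, -1.0, -0.6]
grip_width: 0.061
```

```bash
cat >> h.py <<'E'
import pickle
def cmp(old,new):
    s=shot('scene',new+'.png');pickle.dump(s,open(new+'.pkl','wb'))
    a=pickle.load(open(old+'.pkl','rb'))
    f=lambda s:cv2.resize(s['pixels'][195:300,270:370],None,fx=4,fy=4,interpolation=cv2.INTER_CUBIC)
    cv2.imwrite('pics/cmp_%s.png'%new,np.hstack([f(a),f(s)]))
E
python3 - <<'E'
from h import *
to(0.5008,0.1896,0.335)
cmp('s4','s6')
E
```

```text
pos [0.5007 0.19   0.3673] yaw -0.0002 tilt [-6.e-04 -1.e-04 -1.e+00] shift [0.0001 0.0004 0.0323] turn -0.0002 F [-0.03 -1.03 -0.59] w 0.061 t 7.17
```

View pics/cmp_s6.png

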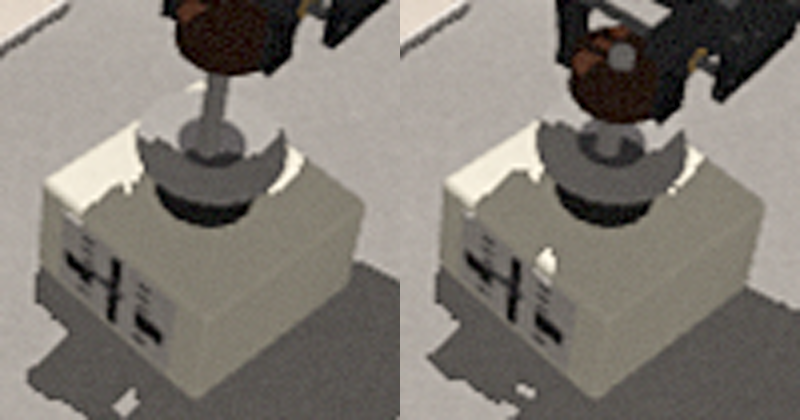

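Request:
servo_tool(
  steps=[0.05,0.0,0.0,0.006,0,0.05,0.0,0.0,0.012,0,0.05,0.0,0.0,0.018,0,0.05,0.0,0.0,0.024,0,0.05,0.0,0.0,0.03,0,0.05,0.0,0.0,0.031,0,0.05,0.0,0.0,0.031,0,0.087,0.0,0.0,0.031,0,0.087,0.0,0.0,0.031,0,0.087,0.0,0.0,0.031,0,0.087,0.0,0.0,0.031,0],
)

```text
time: 8.6
position: [0.5007, 0.19, 0.3369]
tool_rot: [1.0, -0.0, 0.0, -0.0]
ft_force: [-0.6, -0.3, 0.0]
grip_width: 0.0858
```

Run:
```python
from h import *
to(0.5008,0.1896,0.335)
cmp('s6','s7')
```

```text
pos [0.5007 0.19   0.3369] yaw -0.0002 tilt [ 3.e-04  0.e+00 -1.e+00] shift [0.0001 0.0004 0.0019] turn -0.0002 F [-0.57 -0.33  0.01] w 0.0858 t 8.6
```

View pics/cmp_s7.png

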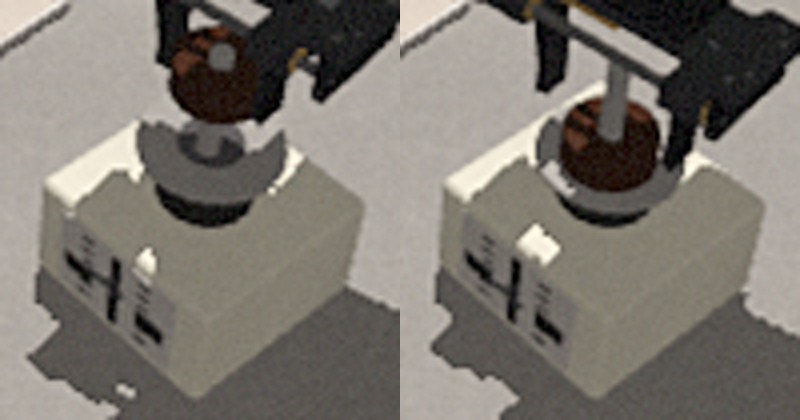

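Request:
servo_tool(
  steps=[0.087,0.0,0.0,-0.03,0,0.087,0.0,0.0,-0.08,0,0.087,-0.01,0.02,-0.09,0,0.087,-0.02,0.07,-0.09,0,0.087,-0.035,0.125,-0.08,0,0.087,-0.05,0.18,-0.05,0,0.087,-0.065,0.235,-0.02,0,0.087,-0.079,0.29,0.0,0,0.087,-0.079,0.321,0.007,0,0.087,-0.079,0.321,0.007,0,0.087,-0.079,0.321,0.007,0],
)

```text
time: 10.02
position: [0.4209, -0.1304, 0.3295]
tool_rot: [1.0, -0.0, -0.001, -0.001]
ft_force: [0.1, 0.4, 0.1]
grip_width: 0.0868
```

Run:
```python
from h import *
to(0.4215,-0.131,0.33)
c=shot('wrist','w8.png');pickle.dump(c,open('w8.pkl','wb'))
s=shot('scene','s8.png');pickle.dump(s,open('s8.pkl','wb'))
cv2.imwrite('pics/s8z.png',cv2.resize(s['pixels'][190:300,270:370],None,fx=5,fy=5,interpolation=cv2.INTER_CUBIC))
```

```text
pos [ 0.4209 -0.1304  0.3295] yaw -0.0006 tilt [-0.0015  0.0012 -1.    ] shift [ 0.0006  0.0006 -0.0005] turn -0.0006 F [0.13 0.42 0.1 ] w 0.0868 t 10.03
```

View pics/w8.png

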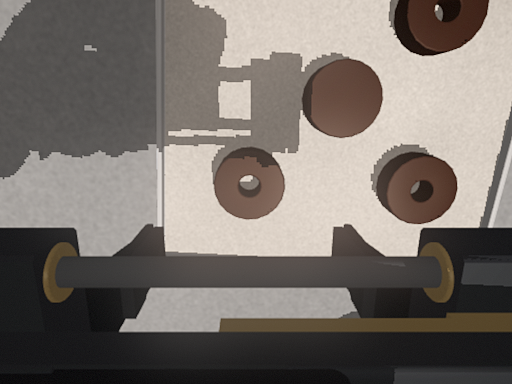

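View pics/s8z.png

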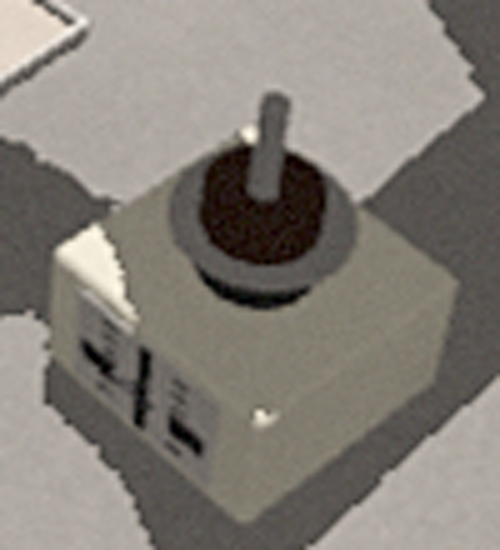

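Ring 1 sits flat on the pan and its spindle is visible above it. The next ring, C, is under the tool at (249,184).

Run:
```python
from h import *
c=pickle.load(open('w8.pkl','rb'))
p=onz(c,249,185.5,.029);print(p)
f,v=fitcirc(c,p[0],p[1],.029,.031);print(f,v,proj(c,[*f,.029]))
overlay(c,[(p[0],p[1],.029,.0295),(p[0],p[1],.029,.00925)],'w8o.png',(200,135,300,235))
```

```text
[ 0.42233597 -0.13085394  0.029     ]
[ 0.42404745 -0.13080645] -55.73457336425781 [248.9437444  183.56204299]
```

View pics/w8o.png

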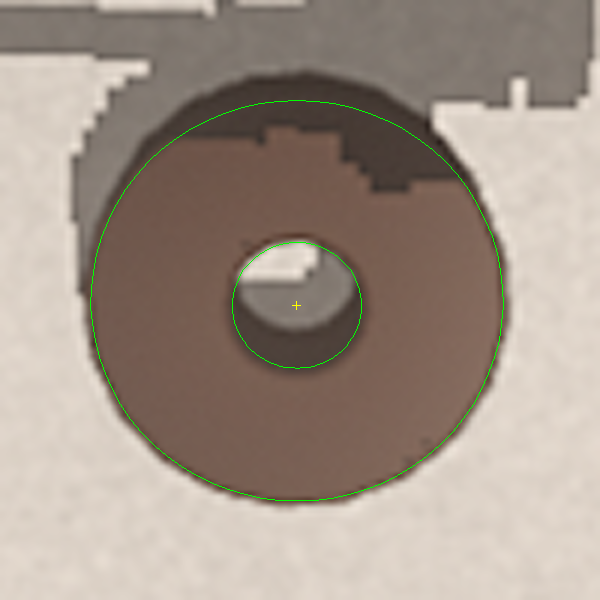

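Request:
servo_tool(
  steps=[0.087,0.001,0.0005,0.05,0,0.087,0.001,0.0005,0.1,0,0.087,0.001,0.0005,0.13,0,0.087,0.001,0.0005,0.14,0,0.087,0.001,0.0005,0.14,0,0.05,0.001,0.0005,0.14,0,0.05,0.001,0.0005,0.14,0,0.05,0.001,0.0005,0.14,0,0.05,0.001,0.0005,0.14,0],
  force=20,
)

```text
time: 11.25
position: [0.4227, -0.1316, 0.1904]
tool_rot: [1.0, -0.0, 0.001, 0.0]
ft_force: [0.0, 0.4, 5.8]
grip_width: 0.0612
```

Run:
```python
from h import *
to(0.43,0.187,0.46)
```

```text
pos [ 0.4227 -0.1316  0.1904] yaw -0.0006 tilt [ 1.1e-03 -6.0e-04 -1.0e+00] shift [ 0.0074 -0.3184 -0.2698] turn -0.0006 F [0.02 0.37 5.78] w 0.0612 t 11.25
```

Request:
servo_tool(
  steps=[0.05,0.0,0.0,-0.03,0,0.05,0.0,0.0,-0.09,0,0.05,0.0,-0.03,-0.14,0,0.05,0.0,-0.07,-0.18,0,0.05,0.0,-0.12,-0.22,0,0.05,0.0,-0.17,-0.25,0,0.05,0.007,-0.22,-0.27,0,0.05,0.007,-0.27,-0.27,0,0.05,0.007,-0.305,-0.27,0,0.05,0.007,-0.318,-0.27,0,0.05,0.007,-0.318,-0.27,0,0.05,0.007,-0.318,-0.27,0],
)

```text
time: 12.75
position: [0.4297, 0.1856, 0.4595]
tool_rot: [1.0, -0.001, -0.0, 0.0]
ft_force: [-0.3, -0.6, -1.8]
grip_width: 0.0606
```

Run:
```python
from h import *
to(0.50,0.19,0.46)
c=shot('wrist','w9.png');pickle.dump(c,open('w9.pkl','wb'))
cv2.imwrite('pics/w9z.png',cv2.resize(c['pixels'][50:170,185:305],None,fx=5,fy=5,interpolation=cv2.INTER_CUBIC))
X,Y,Z=get_obs()['position']
overlay(c,[(X,Y,Z-.159,.031),(X,Y,Z-.185,.031),(X,Y,Z-.159,.00925),(X,Y,Z-.185,.00925)],'w9o.png',(170,175,330,330),5)
```

```text
pos [0.4297 0.1856 0.4595] yaw -0.0012 tilt [-8.e-04 -8.e-04 -1.e+00] shift [ 0.0703 -0.0045 -0.0006] turn -0.0012 F [-0.32 -0.59 -1.82] w 0.0606 t 12.75
```

View pics/w9z.png

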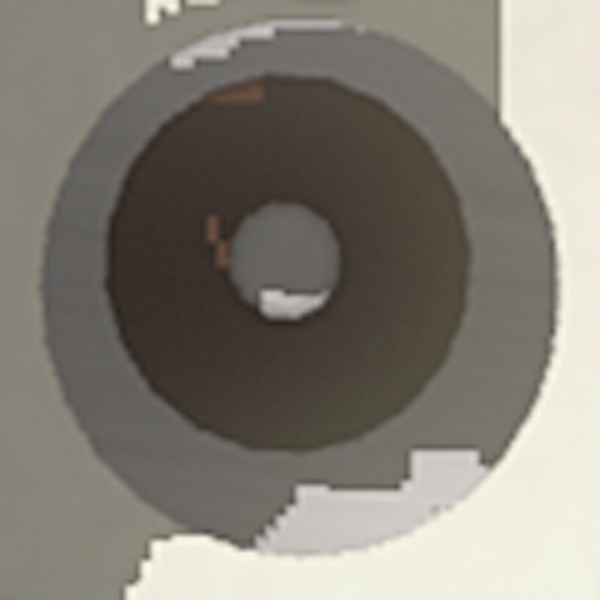

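View pics/w9o.png

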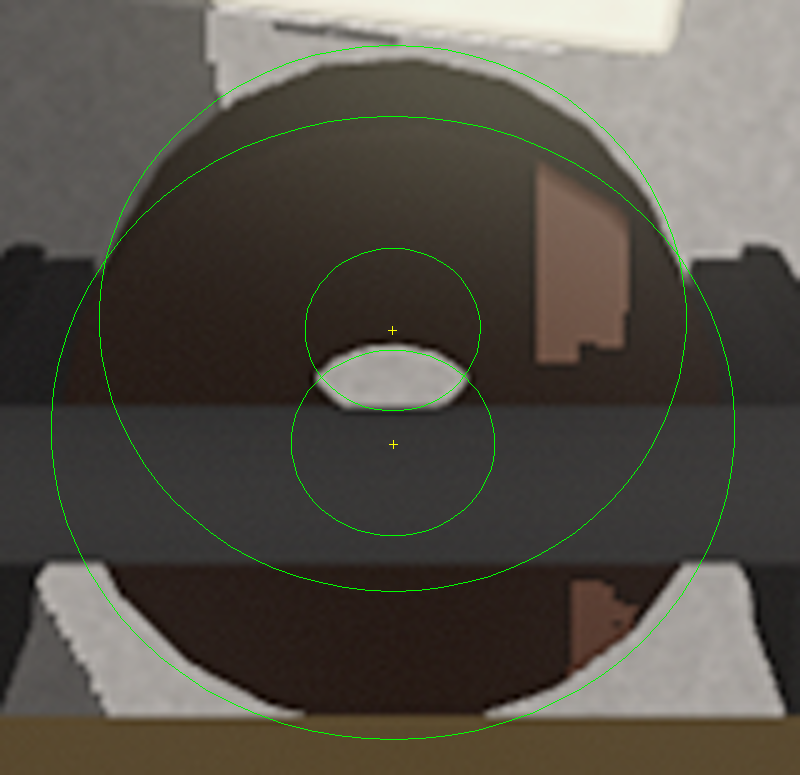

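Run:
```python
from h import *
c=pickle.load(open('w9.pkl','rb'));s=pickle.load(open('s8.pkl','rb'))
print(tri([(c,241.7,101.8),(s,270+275.5/5-.5,190+98/5-.5)]))
for z in(.2,.2045,.21): print(onz(c,241.7,101.8,z))
```

```text
(array([0.50056556, 0.1897422 , 0.20780933]), array([0.00026065, 0.00026065]))
[0.50070917 0.18965309 0.2       ]
[0.50070367 0.18957562 0.2045    ]
[0.50069696 0.18948094 0.21      ]
```

Request:
servo_tool(
  steps=[0.05,0.04,-0.002,0.0,0,0.05,0.0705,-0.004,0.02,0,0.05,0.0705,-0.004,0.045,0,0.05,0.0705,-0.004,0.059,0,0.05,0.0705,-0.004,0.059,0,0.05,0.0705,-0.004,0.062,0,0.05,0.0705,-0.004,0.065,0,0.05,0.0705,-0.004,0.068,0,0.05,0.0705,-0.004,0.071,0,0.05,0.0705,-0.004,0.074,0,0.05,0.0705,-0.004,0.074,0],
)

```text
time: 14.18
position: [0.5001, 0.1905, 0.3855]
tool_rot: [1.0, -0.0, -0.0, 0.0]
ft_force: [0.4, 0.5, -1.4]
grip_width: 0.0608
```

Run:
```python
from h import *
to(0.5003,0.1896,0.335)
cmp('s8','s10')
```

```text
pos [0.5001 0.1905 0.3855] yaw -0.0002 tilt [-5.e-04 -1.e-04 -1.e+00] shift [0.0002 0.0009 0.0505] turn -0.0002 F [ 0.43  0.52 -1.41] w 0.0608 t 14.18
```

View pics/cmp_s10.png

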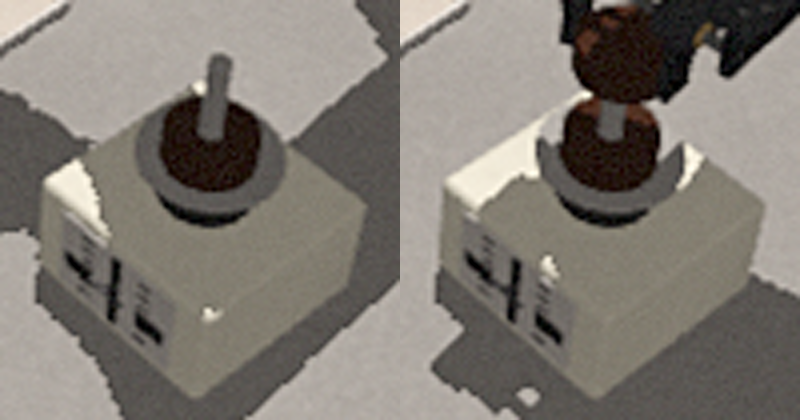

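Request:
servo_tool(
  steps=[0.05,0.0,0.0,0.006,0,0.05,0.0,0.0,0.012,0,0.05,0.0,0.0,0.018,0,0.05,0.0,0.0,0.024,0,0.05,0.0,0.0,0.03,0,0.05,0.0,0.0,0.035,0,0.05,0.0,0.0,0.04,0,0.05,0.0,0.0,0.04,0],
)

```text
time: 15.22
position: [0.5002, 0.1905, 0.3454]
tool_rot: [1.0, -0.0, -0.0, 0.0]
ft_force: [0.1, 0.0, -0.4]
grip_width: 0.0609
```

Run:
```python
from h import *
to(0.5003,0.1896,0.335)
cmp('s10','s11')
```

```text
pos [0.5002 0.1905 0.3454] yaw -0.0002 tilt [-6.e-04 -1.e-04 -1.e+00] shift [0.0001 0.0009 0.0104] turn -0.0002 F [ 0.11  0.02 -0.39] w 0.0609 t 15.22
```

View pics/cmp_s11.png

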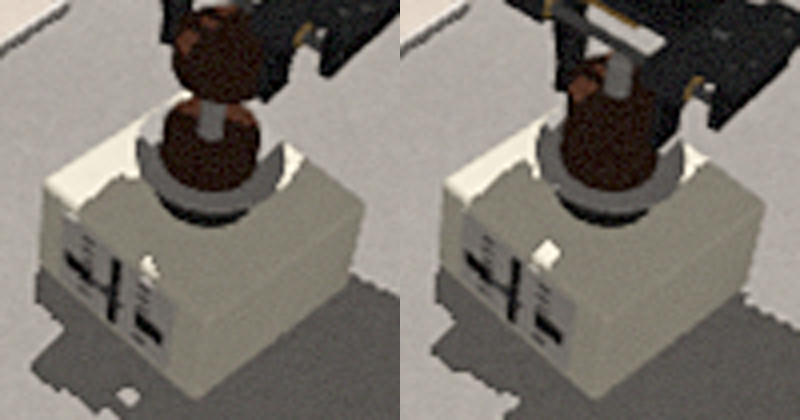

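Request:
servo_tool(
  steps=[0.05,0.0,0.0,0.003,0,0.05,0.0,0.0,0.006,0,0.05,0.0,0.0,0.006,0,0.087,0.0,0.0,0.006,0,0.087,0.0,0.0,0.006,0,0.087,0.0,0.0,0.006,0,0.087,0.0,0.0,-0.03,0,0.087,0.0,0.0,-0.08,0,0.087,-0.03,0.01,-0.11,0,0.087,-0.07,0.01,-0.115,0,0.087,-0.07,0.01,-0.115,0,0.087,-0.07,0.01,-0.115,0],
)

```text
time: 16.77
position: [0.4306, 0.1806, 0.4611]
tool_rot: [1.0, -0.0, 0.001, -0.0]
ft_force: [-0.2, 0.5, -0.0]
grip_width: 0.0872
```

Run:
```python
from h import *
to(0.5003,0.1896,0.335)
c=shot('wrist','w12.png');pickle.dump(c,open('w12.pkl','wb'))
s=shot('scene','s12.png');pickle.dump(s,open('s12.pkl','wb'))
cv2.imwrite('pics/s12z.png',cv2.resize(s['pixels'][190:300,270:370],None,fx=5,fy=5,interpolation=cv2.INTER_CUBIC))
```

```text
pos [0.4306 0.1806 0.4611] yaw -0.0 tilt [ 1.7e-03  2.0e-04 -1.0e+00] shift [ 0.0695 -0.009   0.1262] turn -0.0 F [-0.21  0.52 -0.04] w 0.0872 t 16.77
```

View pics/w12.png

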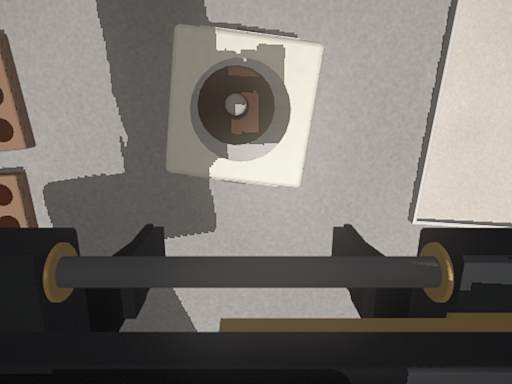

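View pics/s12z.png

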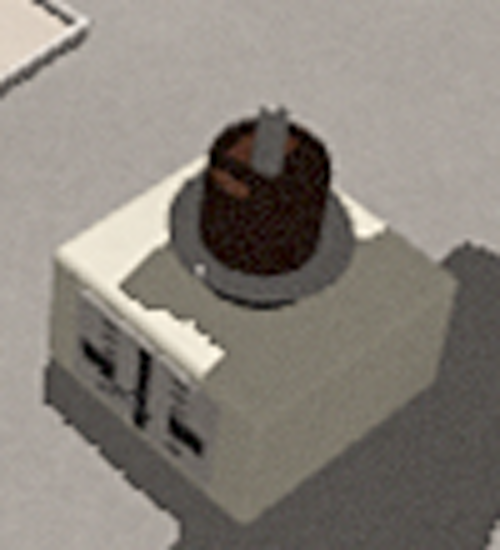

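Ring 2 is threaded and both rings are stacked on the pan. Next I read the pointer, comparing the empty, one-ring and two-ring images.

Run:
```python
from h import *
out=[]
for n in('s3','s8','s12'):
    s=pickle.load(open(n+'.pkl','rb'))
    g=s['pixels'][240:285,278:316]; g=np.clip((g.astype(float)-20)*1.6,0,255).astype(np.uint8)
    out.append(cv2.resize(g,None,fx=7,fy=12,interpolation=cv2.INTER_CUBIC))
cv2.imwrite('pics/ptr.png',np.hstack(out))
```

```text
(no output)
```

View pics/ptr.png

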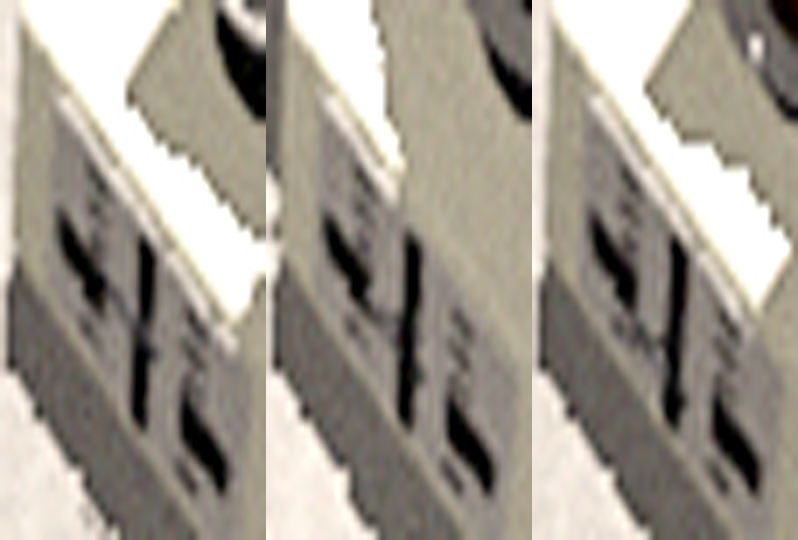

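Run:
```python
from h import *
c=pickle.load(open('w12.pkl','rb'));s=pickle.load(open('s12.pkl','rb'))
cv2.imwrite('pics/w12z.png',cv2.resize(c['pixels'][10:200,155:335],None,fx=4,fy=3.15,interpolation=cv2.INTER_CUBIC))
cv2.imwrite('pics/s12t.png',cv2.resize(s['pixels'][200:240,300:350],None,fx=14,fy=14,interpolation=cv2.INTER_CUBIC))
cv2.imwrite('pics/s12b.png',cv2.resize(s['pixels'][210:300,275:365],None,fx=6.5,fy=6.5,interpolation=cv2.INTER_CUBIC))
```

```text
(no output)
```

View pics/w12z.png

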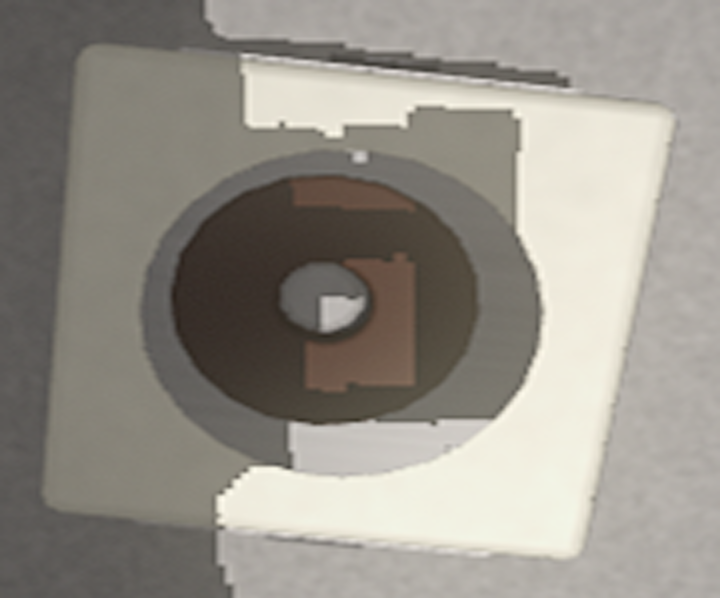

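View pics/s12t.png

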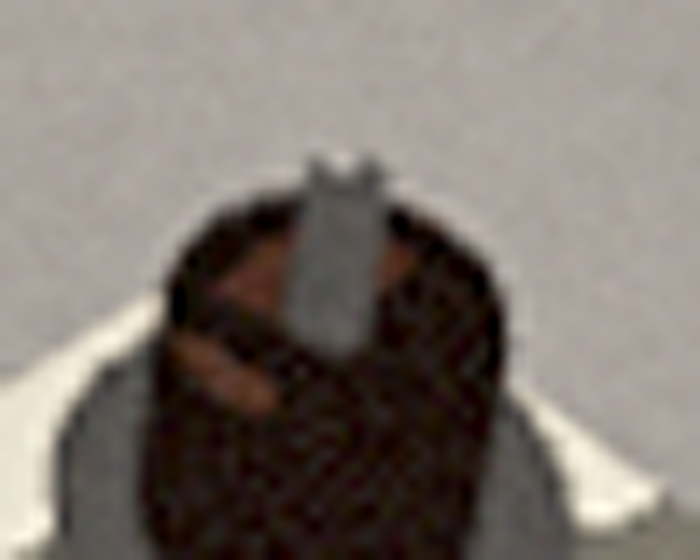

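View pics/s12b.png

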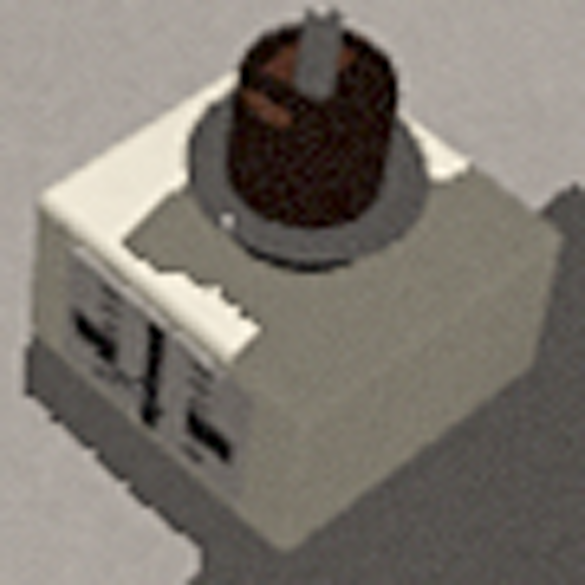

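```bash
cat > rect.py <<'E'
from h import *
from scipy.optimize import least_squares
def corners():
    c=pickle.load(open('w12.pkl','rb'))
    # edge points in zoom (fx4,fy3.15) of top face, per edge
    E=dict(top=[(150,50),(300,62),(450,77),(600,94)],right=[(668,160),(646,270),(622,390),(600,480)],bot=[(150,514),(300,530),(430,541),(530,551)],left=[(74,120),(65,230),(57,340),(49,450)])
    L={}
    for k,v in E.items():
        P=np.array([onz(c,155+(a+.5)/4-.5,10+(b+.5)/3.15-.5,.085)[:2] for a,b in v])
        m=P.mean(0);d=np.linalg.svd(P-m)[2][0];L[k]=(m,d)
    def x(a,b):
        (m,d),(n,e)=L[a],L[b];t=np.linalg.solve(np.c_[d,-e],n-m);return m+t[0]*d
    Q=np.array([x('top','left'),x('top','right'),x('bot','right'),x('bot','left')])
    return Q
if __name__=='__main__':
    Q=corners();print(np.round(Q,4));print(np.linalg.norm(Q-np.roll(Q,1,0),axis=1));ctr=Q.mean(0)
    d=Q[0]+Q[1]-Q[2]-Q[3];yaw=np.arctan2(d[1],d[0]);print(ctr,yaw)
    s=pickle.load(open('s12.pkl','rb'))
    X=np.array([np.cos(yaw),np.sin(yaw)]);Y=np.array([-X[1],X[0]])
    for sx,sy in((1,1),(1,-1),(-1,-1),(-1,1)):
        for z in(.085,0): 
            p=ctr+.075*sx*X+.075*sy*Y;print(sx,sy,z,np.round(((proj(s,[*p,z])-[275,210])+.5)*6.5-.5,0))
E
python3 rect.py
```

```text
[[0.5763 0.2516]
 [0.5595 0.1053]
 [0.4137 0.123 ]
 [0.4321 0.2692]]
[0.14526034 0.1472717  0.1468317  0.14733911]
[0.49537416 0.18727394] -0.12112059170812206
1 1 0.085 [299. 426.]
1 1 0 [276. 563.]
1 -1 0.085 [ 24. 193.]
1 -1 0 [ 15. 332.]
-1 -1 0.085 [286.  25.]
-1 -1 0 [266. 163.]
-1 1 0.085 [564. 230.]
-1 1 0 [529. 369.]
```

```bash
cat > rect2.py <<'E'
from rect import *
Q=corners();ctr=Q.mean(0);d=Q[0]+Q[1]-Q[2]-Q[3];yaw=np.arctan2(d[1],d[0])
X=np.array([np.cos(yaw),np.sin(yaw)]);Y=np.array([-X[1],X[0]])
def rect(s,off=.075,k=5):
    W,H=80,85
    yy,zz=np.meshgrid((np.arange(W*k)/k-W/2)/1000,(H-np.arange(H*k)/k)/1000)
    P=np.stack([ctr[0]+off*X[0]+yy*Y[0],ctr[1]+off*X[1]+yy*Y[1],zz],-1).reshape(-1,3)
    T=s['T'];q=(P-T[:3,3])@T[:3,:3];f=192/np.tan(np.radians(s['vertical_fov'])/2)
    u=(s['cx']+f*q[:,0]/-q[:,2]).astype(np.float32).reshape(yy.shape);v=(s['cy']-f*q[:,1]/-q[:,2]).astype(np.float32).reshape(yy.shape)
    return cv2.remap(s['pixels'],u,v,cv2.INTER_CUBIC)
if __name__=='__main__':
    import sys
    o=[]
    for n in sys.argv[2:]:
        im=rect(pickle.load(open(n+'.pkl','rb')),k=4 if len(sys.argv)<5 else 3)
        k=im.shape[0]//85
        im=np.clip((im.astype(float)-20)*1.7,0,255).astype(np.uint8)
        for z in range(0,85,10): cv2.line(im,(0,(85-z)*k),(8 if z%20 else 16,(85-z)*k),(0,0,255),1)
        o.append(im)
    cv2.imwrite('pics/'+sys.argv[1],np.hstack(o))
E
python3 rect2.py rc1.png s3 s8 s12
```

```text
(no output)
```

View pics/rc1.png

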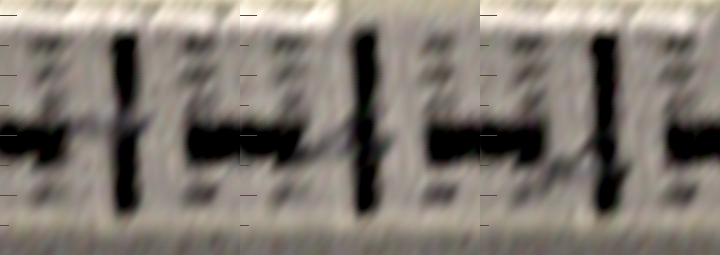

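Run:
```python
from rect2 import *
c=pickle.load(open('w12.pkl','rb'));s=pickle.load(open('s12.pkl','rb'))
# tip: w12z centre (323,298), scene s12t top-center approx (346,170)
uw=(155+(323+.5)/4-.5,10+(298+.5)/3.15-.5);us=(300+(346+.5)/14-.5,200+(168+.5)/14-.5)
print(uw,us,tri([(c,*uw),(s,*us)]))
im=cv2.imread('pics/w4.png')[80:140,190:340];cv2.imwrite('pics/w4p.png',cv2.resize(im,None,fx=5,fy=5,interpolation=cv2.INTER_CUBIC))
```

```text
(235.375, 104.26190476190476) (324.25, 211.53571428571428) (array([0.50043479, 0.18968695, 0.19961042]), array([0.00031005, 0.00031005]))
```

View pics/w4p.png

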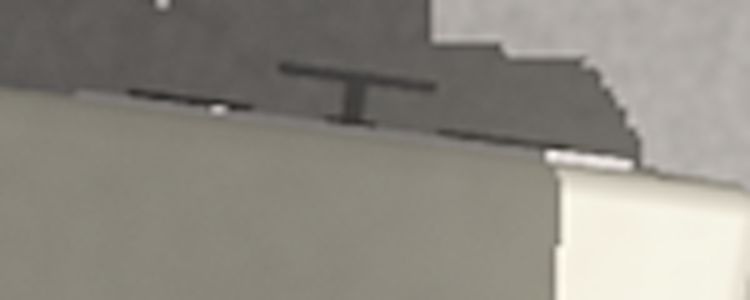

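```bash
python3 - <<'E'
from rect2 import *
c=pickle.load(open('w3.pkl','rb'));c=dict(c);T=c['T'].copy();T[:3,3]+=np.array([.5008,.1899,.4074])-np.array([.4302,.1866,.4584]);c['T']=T
for z in(.054,.058,.062):
    P=onz(c,190+357/5,80+78/5,z)[:2]; F=onz(c,190+350/5,80+121/5,.05)[:2]
    print(z,(P-ctr)@X,(P-ctr)@Y,'face',(F-ctr)@X)
s=pickle.load(open('s12.pkl','rb'))
k=3
def app(s,so,z,off=.0):
    # apparent z on face plane for point at standoff
    P=np.array([*(ctr+(.075+so)*X+off*Y),z]);o=s['T'][:3,3];n=np.array([*X,0]);d=P-o
    t=(.075-(np.r_[o[:2]-ctr,0])@n)/(d@n); q=o+t*d; return q[2],(q[:2]-ctr)@Y
for so in(.008,.009,.010,.011): 
    print(so,[np.round(app(s,so,.070-p),4) for p in(.012,.0203,.0287)])
E
python3 - <<'E'
import cv2
im=cv2.imread('pics/rc1.png')[90:200];cv2.imwrite('pics/rc1z.png',cv2.resize(im,(800,440),interpolation=cv2.INTER_CUBIC))
E
```

```text
0.054 0.08290103935771172 -0.0003357025843920055 face 0.0748797671352858
0.058 0.08280946546782131 -0.00018999510107813145 face 0.0748797671352858
0.062 0.0827178915779309 -4.4287617764259084e-05 face 0.0748797671352858
0.008 [array([ 0.0452, -0.007 ]), array([ 0.0368, -0.007 ]), array([ 0.0282, -0.007 ])]
0.009 [array([ 0.0435, -0.0078]), array([ 0.0351, -0.0078]), array([ 0.0266, -0.0078])]
0.01 [array([ 0.0419, -0.0087]), array([ 0.0335, -0.0087]), array([ 0.0249, -0.0087])]
0.011 [array([ 0.0403, -0.0096]), array([ 0.0318, -0.0096]), array([ 0.0232, -0.0096])]
```

View pics/rc1z.png

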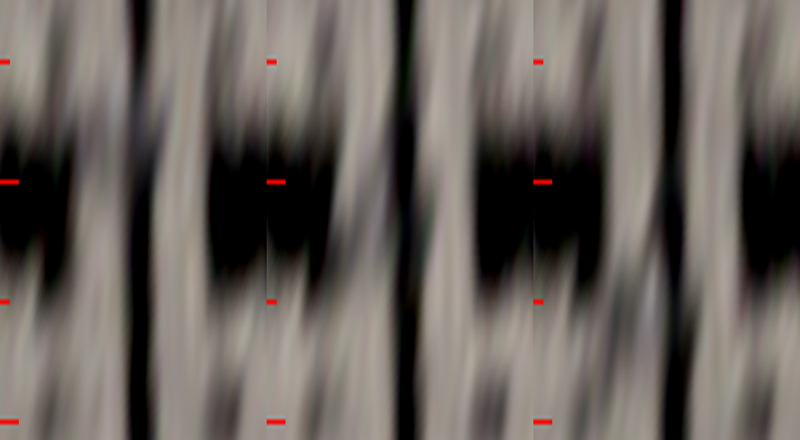

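Request:
servo_tool(
  steps=[0.087,0.0,-0.05,0.01,0,0.087,0.0,-0.1,0.03,0,0.087,0.0,-0.11,0.03,0,0.087,0.0,-0.11,0.03,0,0.087,0.0,-0.11,0.03,0,0.087,0.0,-0.11,0.03,0],
)

```text
time: 17.62
position: [0.4305, 0.2896, 0.4312]
tool_rot: [1.0, -0.001, 0.0, -0.0]
ft_force: [-0.1, 0.5, 0.7]
grip_width: 0.0872
```

Run:
```python
from h import *
to(0.43,0.09,0.43)
c=shot('wrist','w13.png');pickle.dump(c,open('w13.pkl','wb'))
s=shot('scene');pickle.dump(s,open('s13.pkl','wb'))
```

```text
pos [0.4305 0.2896 0.4312] yaw -0.0018 tilt [ 7.e-04  0.e+00 -1.e+00] shift [-1.000e-04  1.996e-01  1.200e-03] turn -0.0018 F [-0.13  0.5   0.69] w 0.0872 t 17.62
```

Request:
servo_tool(
  steps=[0.087,0.0,0.06,0.0,0,0.087,0.0,0.12,0.0,0,0.087,0.0,0.18,0.0,0,0.087,0.0,0.2,0.0,0,0.087,0.0,0.2,0.0,0,0.087,0.0,0.2,0.0,0,0.087,0.0,0.2,0.0,0],
)

```text
time: 18.6
position: [0.4301, 0.0914, 0.4308]
tool_rot: [1.0, 0.001, 0.0, -0.0]
ft_force: [0.9, -0.6, 0.5]
grip_width: 0.0868
```

Run:
```python
from h import *
to(0.43,0.09,0.43)
c=shot('wrist','w14.png');pickle.dump(c,open('w14.pkl','wb'))
s=shot('scene','s14.png');pickle.dump(s,open('s14.pkl','wb'))
d=pickle.load(open('w13.pkl','rb'))
cv2.imwrite('pics/w1314.png',np.hstack([cv2.resize(x['pixels'],(400,300)) for x in(d,c)]))
```

```text
pos [0.4301 0.0914 0.4308] yaw 0.0013 tilt [ 1.e-04  2.e-04 -1.e+00] shift [-0.0001  0.0014  0.0008] turn 0.0013 F [ 0.88 -0.57  0.51] w 0.0868 t 18.6
```

View pics/w1314.png

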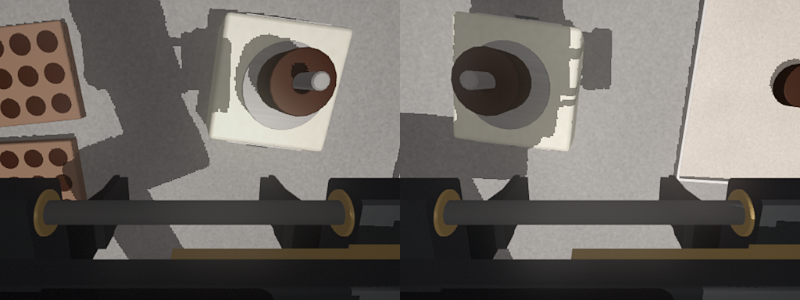

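Run:
```python
from h import *
a=pickle.load(open('w13.pkl','rb'));b=pickle.load(open('w14.pkl','rb'))
cv2.imwrite('pics/z13.png',cv2.resize(a['pixels'][5:205,260:460],None,fx=3,fy=3,interpolation=cv2.INTER_CUBIC))
cv2.imwrite('pics/z14.png',cv2.resize(b['pixels'][5:205,55:255],None,fx=3,fy=3,interpolation=cv2.INTER_CUBIC))
f=lambda c,u,v:cv2.resize(c['pixels'][v-20:v+20,u-20:u+20],None,fx=10,fy=10,interpolation=cv2.INTER_CUBIC)
cv2.imwrite('pics/tips.png',np.hstack([f(a,410,102),f(b,88,100)]))
```

```text
(no output)
```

View pics/tips.png

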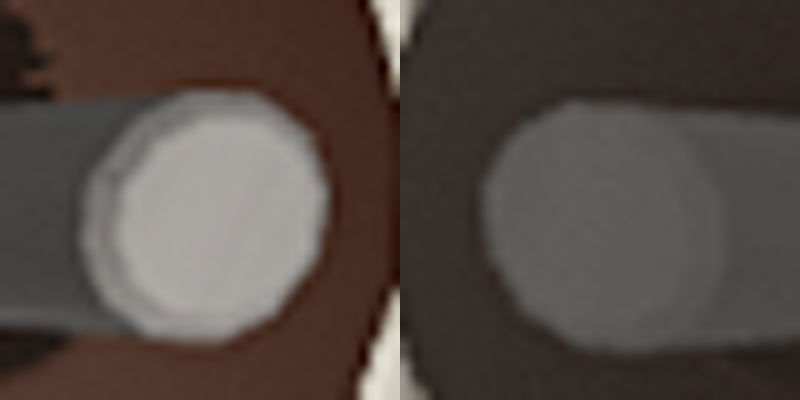

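View pics/z13.png

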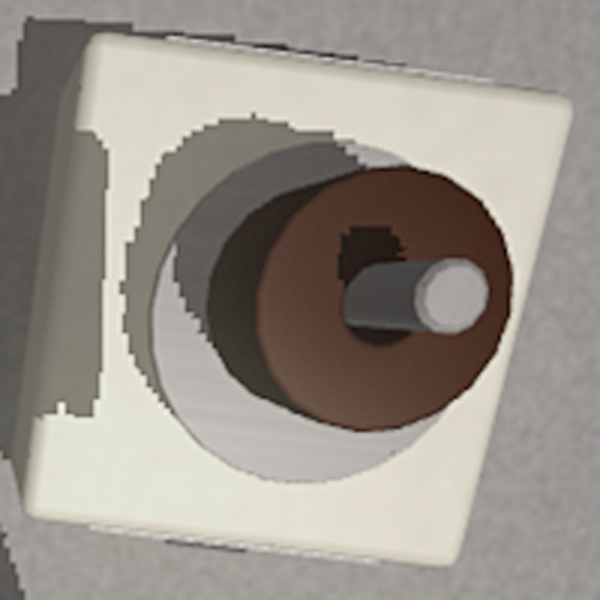

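View pics/z14.png

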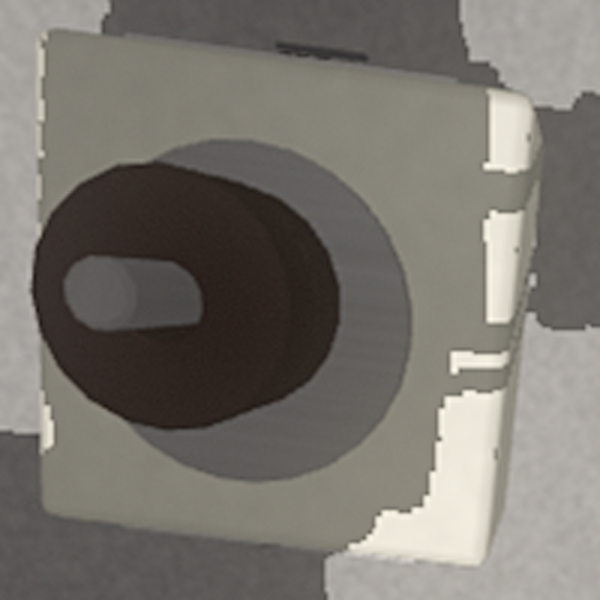

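Run:
```python
from h import *
a=pickle.load(open('w13.pkl','rb'));b=pickle.load(open('w14.pkl','rb'))
x,r=tri([(a,411.65,103.25),(b,86.55,102.15)]);print('tip',x,r,'pan',.227-x[2])
# fit pan circle z with edge points: params x,y,z
from scipy.optimize import least_squares
A=[(152,315),(165,380),(200,435),(245,470),(290,482),(340,477),(400,452)]
B=[(411,320),(400,385),(370,435),(320,470),(262,481),(205,470),(385,235),(335,173),(280,145),(230,139)]
A=[(260+(u+.5)/3-.5,5+(v+.5)/3-.5) for u,v in A];B=[(55+(u+.5)/3-.5,5+(v+.5)/3-.5) for u,v in B]
def res(p):
    o=[]
    for c,L in((a,A),(b,B)):
        for u,v in L:
            q=onz(c,u,v,p[2]);o.append(np.hypot(q[0]-p[0],q[1]-p[1])-.048)
    return o
s=least_squares(res,[.496,.188,.12],x_scale=.01);print('pan',s.x,'joint',.142-s.x[2],np.round(np.array(s.fun)*1e3,1))
# housing top corners: TL,TR,BR,BL
for n,p,q in(('TL',(92,36),(46,30)),('TR',(572,100),(532,98)),('BR',(455,566),(487,566)),('BL',(28,515),(43,512))):
    x,r=tri([(a,260+(p[0]+.5)/3-.5,5+(p[1]+.5)/3-.5),(b,55+(q[0]+.5)/3-.5,5+(q[1]+.5)/3-.5)]);print(n,np.round(x,4),np.round(r,4))
```

```text
tip [0.50086816 0.18969644 0.19925751] [0.00010651 0.00010651] pan 0.02774248891301523
pan [0.49462921 0.18765593 0.11285439] joint 0.029145614365584716 [ 0.1 -1.1 -1.3 -0.1  0.1 -0.4 -0.3 -0.4 -0.2  0.3  0.4  0.  -0.6 -1.2
 -0.4 -0.4 -0.8]
TL [0.5764 0.2512 0.0783] [0.0004 0.0004]
TR [0.5576 0.1061 0.0809] [0.0001 0.0001]
BR [0.4116 0.1231 0.0802] [0.0001 0.0001]
BL [0.4309 0.2688 0.0848] [0.0002 0.0002]
```

Run:
```python
from rect2 import *
a=pickle.load(open('w1.pkl','rb'));b=pickle.load(open('w8.pkl','rb'))
f=lambda c,u,v:cv2.resize(c['pixels'][max(v-20,0):max(v-20,0)+40,u-20:u+20],None,fx=10,fy=10,interpolation=cv2.INTER_CUBIC)
cv2.imwrite('pics/Bb.png',np.hstack([f(a,405,190),f(b,441,12)]))
o=[]
for n in('s3','s8','s12','s13','s14'):
    s=pickle.load(open(n+'.pkl','rb'));im=rect(s,.083,8)[25*8:70*8,120:440]
    im=np.clip((im.astype(float)-20)*2,0,255).astype(np.uint8)
    im=cv2.resize(im,(160,360))
    for z in range(20,56,4): cv2.line(im,(0,int((60-z)*8)),(6,int((60-z)*8)),(0,0,255),1)
    o.append(im)
cv2.imwrite('pics/rc2.png',np.hstack(o))
```

```text
(no output)
```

View pics/rc2.png

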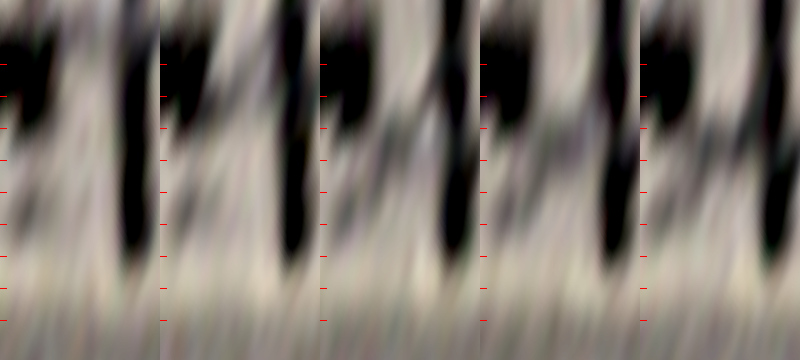

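View pics/Bb.png

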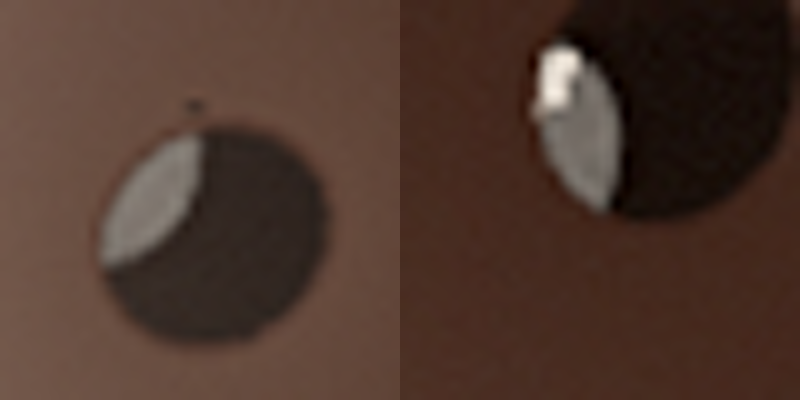

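Run:
```python
from rect2 import *
G={n:cv2.cvtColor(rect(pickle.load(open(n+'.pkl','rb')),.083,8),cv2.COLOR_BGR2GRAY).astype(float) for n in('s3','s8','s12','s13','s14','s11','s10')}
m=(G['s12']+G['s13']+G['s14'])/3
o=[]
for d in (G['s8']-G['s3'],m-G['s3'],m-G['s8']):
    im=np.clip(128+d[20*8:75*8,:]*2,0,255).astype(np.uint8);im=cv2.cvtColor(im,cv2.COLOR_GRAY2BGR)
    im=cv2.resize(im,(265,440))
    for z in range(12,65,4): cv2.line(im,(0,int((65-z)*8)),(10 if z%20==0 else 5,int((65-z)*8)),(0,0,255),1)
    o.append(im)
cv2.imwrite('pics/rc3.png',np.hstack(o))
# profile in columns y in[-14,-4]mm... print argmin for each
for lo,hi in((-14,-9),(-9,-4),(4,9),(9,14)):
    c0,c1=int((40+lo)*8),int((40+hi)*8)
    for nm,d in(('s8-s3',G['s8']-G['s3']),('m-s3',m-G['s3']),('m-s8',m-G['s8'])):
        p=cv2.GaussianBlur(d[:,c0:c1].mean(1).reshape(-1,1),(1,15),0).ravel()[20*8:75*8]
        print((lo,hi),nm,'min z',65-p.argmin()/8,round(p.min(),1),'max z',65-p.argmax()/8,round(p.max(),1))
```

```text
(-14, -9) s8-s3 min z 59.875 -5.2 max z 52.625 34.6
(-14, -9) m-s3 min z 39.125 -29.1 max z 54.5 16.9
(-14, -9) m-s8 min z 39.5 -35.0 max z 46.125 8.1
(-9, -4) s8-s3 min z 47.75 -28.1 max z 56.125 39.1
(-9, -4) m-s3 min z 41.5 -45.2 max z 55.875 32.7
(-9, -4) m-s8 min z 41.125 -49.2 max z 48.625 31.9
(4, 9) s8-s3 min z 56.25 -29.8 max z 47.375 11.5
(4, 9) m-s3 min z 59.5 -29.6 max z 39.25 17.4
(4, 9) m-s8 min z 63.0 -10.4 max z 54.25 18.4
(9, 14) s8-s3 min z 59.25 -17.7 max z 53.5 9.1
(9, 14) m-s3 min z 59.75 -27.5 max z 53.75 13.9
(9, 14) m-s8 min z 37.25 -20.5 max z 46.75 9.2
```

View pics/rc3.png

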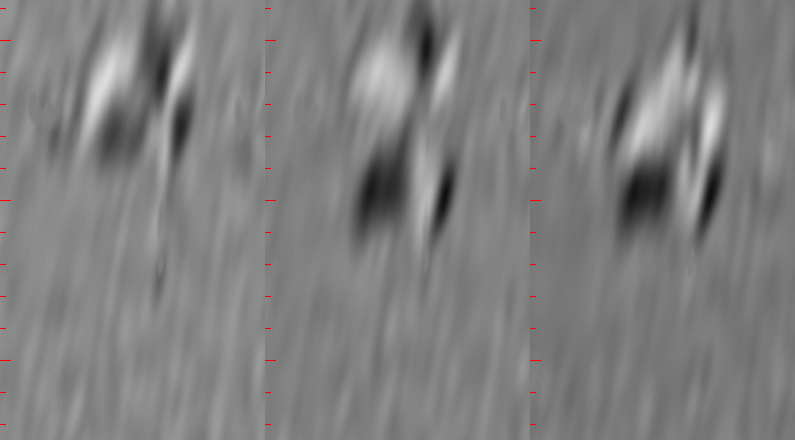

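Run:
```python
from h import *
a=pickle.load(open('w13.pkl','rb'));b=pickle.load(open('w14.pkl','rb'))
x,r=tri([(a,260+385/3-.33,5+299/3-.33),(b,55+161/3-.33,5+296/3-.33)]);print(x,r)
a=pickle.load(open('w1.pkl','rb'));b=pickle.load(open('w8.pkl','rb'))
# ring B bore top rim centres
print(tri([(a,385+21.4-.5,170+23.6-.5),(b,421+26.5-.5,0+10.5-.5)]))
s=pickle.load(open('s14.pkl','rb'));cv2.imwrite('pics/s14z.png',cv2.resize(s['pixels'][60:310,120:370],None,fx=2.3,fy=2.3))
to(.43,.09,.43)
```

```text
[0.50008858 0.19026659 0.16501143] [0.00011479 0.00011479]
(array([ 0.55910235, -0.28172161,  0.02550113]), array([0.00013001, 0.00013001]))
pos [0.43   0.0914 0.4307] yaw 0.0016 tilt [-0.e+00  1.e-04 -1.e+00] shift [-0.0001  0.0014  0.0007] turn 0.0016 F [-0.52 -0.71 -0.58] w 0.0866 t 18.7
```

View pics/s14z.png

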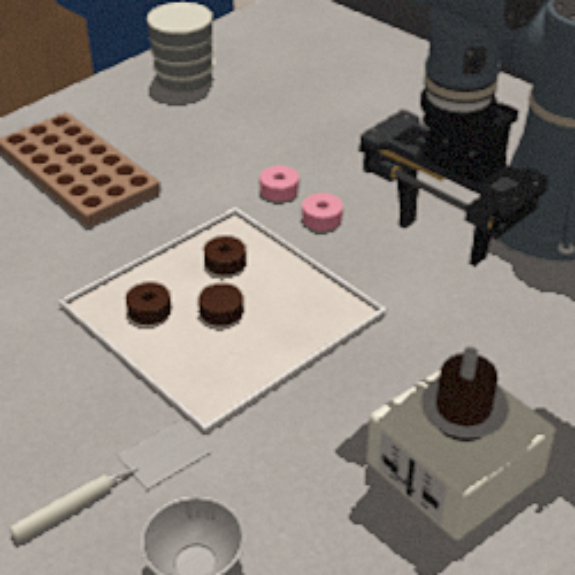

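Pointer, tip and pan give a pan value of 0.0277 to 0.029. The housing corners and ring B, though, suggest the wrist stereo may read about 3 mm low. I'll calibrate it with the same stereo geometry over a ring of known height.

Request:
servo_tool(
  steps=[0.087,0.01,0.06,0.02,0,0.087,0.03,0.12,0.07,0,0.087,0.05,0.17,0.11,0,0.087,0.06,0.22,0.15,0,0.087,0.06,0.265,0.167,0,0.087,0.06,0.271,0.169,0,0.087,0.06,0.271,0.169,0,0.087,0.06,0.271,0.169,0],
)

```text
time: 19.7
position: [0.49, -0.1788, 0.2625]
tool_rot: [1.0, 0.001, -0.0, -0.0]
ft_force: [-1.0, 0.8, -0.4]
grip_width: 0.0869
```

Run:
```python
from h import *
to(0.43,0.09,0.43)
c=shot('wrist','w15.png');pickle.dump(c,open('w15.pkl','wb'))
```

```text
pos [ 0.49   -0.1788  0.2625] yaw 0.0014 tilt [-0.e+00  4.e-04 -1.e+00] shift [-0.0596 -0.269  -0.1674] turn 0.0014 F [-0.98  0.83 -0.44] w 0.0869 t 19.7
```

Request:
servo_tool(
  steps=[0.087,0.0,0.06,0.0,0,0.087,0.0,0.12,0.0,0,0.087,0.0,0.18,0.0,0,0.087,0.0,0.2,0.0,0,0.087,0.0,0.2,0.0,0,0.087,0.0,0.2,0.0,0,0.087,0.0,0.2,0.0,0],
)

```text
time: 20.62
position: [0.4903, -0.3782, 0.2618]
tool_rot: [1.0, 0.001, -0.001, -0.001]
ft_force: [-0.0, 0.3, -0.5]
grip_width: 0.0871
```

Run:
```python
from h import *
to(0.43,0.09,0.43)
b=shot('wrist','w16.png');pickle.dump(b,open('w16.pkl','wb'))
a=pickle.load(open('w15.pkl','rb'))
cs=[]
for c in(a,b):
    u,v=proj(c,[.5598,-.2804,.029]);u,v=int(u),int(v);print(u,v);cs.append((c,u,v))
f=lambda c,u,v:cv2.resize(c['pixels'][v-40:v+40,u-50:u+50],None,fx=4,fy=4,interpolation=cv2.INTER_CUBIC)
g=lambda c,u,v:cv2.resize(c['pixels'][v-20:v+20,u-20:u+20],None,fx=10,fy=10,interpolation=cv2.INTER_CUBIC)
cv2.imwrite('pics/B2.png',np.hstack([f(*x) for x in cs]));cv2.imwrite('pics/B3.png',np.hstack([g(*x) for x in cs]))
```

```text
pos [ 0.4903 -0.3782  0.2618] yaw 0.0021 tilt [-0.0011  0.0015 -1.    ] shift [-0.0595 -0.4686 -0.1675] turn 0.0021 F [-0.    0.26 -0.55] w 0.0871 t 20.62
413 104
89 103
```

View pics/B2.png

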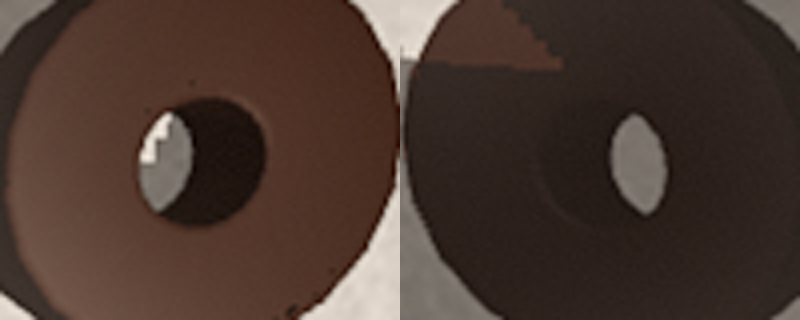

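View pics/B3.png

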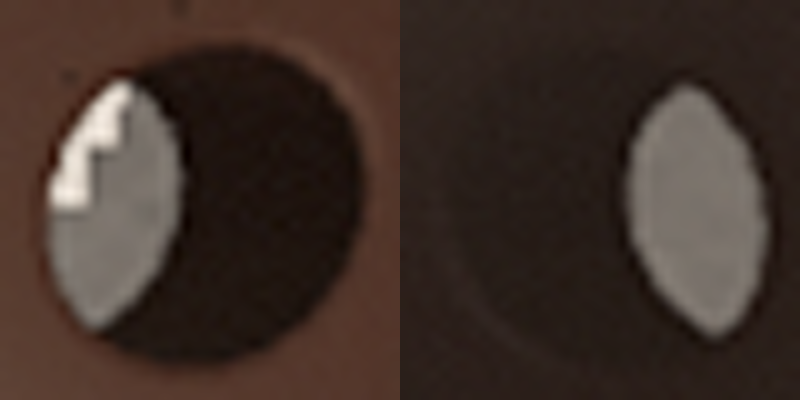

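Run:
```python
from h import *
b=pickle.load(open('w16.pkl','rb'))
g=cv2.resize(b['pixels'][83:123,69:109],None,fx=12,fy=12,interpolation=cv2.INTER_CUBIC).astype(float)
g=cv2.GaussianBlur(g,(0,0),6)
cv2.imwrite('pics/B4.png',np.clip((g-20)*6,0,255).astype(np.uint8))
a=pickle.load(open('w15.pkl','rb'))
print(tri([(a,393+20.65-.5,84+20.4-.5),(b,69+20.95-.5,83+20.8-.5)]))
```

```text
(array([ 0.56005421, -0.28033495,  0.0283191 ]), array([9.37224456e-05, 9.37224456e-05]))
```

View pics/B4.png

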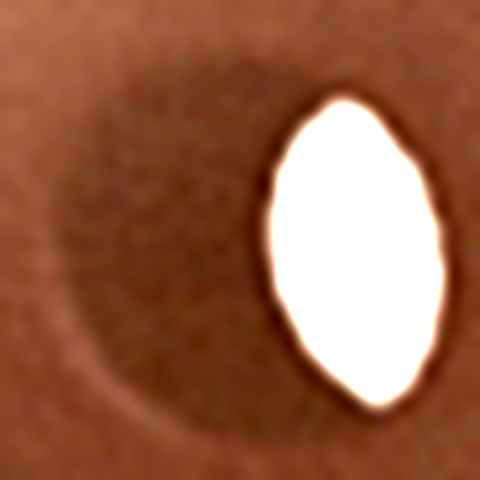

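Run:
```python
from h import *
to(.43,.09,.43)
print(hand_in())
```

```text
pos [ 0.4903 -0.3786  0.2618] yaw 0.0019 tilt [-8.0e-04  1.1e-03 -1.0e+00] shift [-0.0596 -0.4688 -0.1676] turn 0.0019 F [0.93 0.7  0.72] w 0.0867 t 20.68
the job is handed in; nothing more can be done
None
```

I threaded two chocolate rings over the spindle and handed the job in at 20.7 s. By my measurements the pointer rests inside the window, near its upper edge. The gripper was open and clear of everything, and no verdict was reported.

**Placing:** the spindle entered both bores on the first try, and the pan did not sink visibly while either ring was being threaded. The first ring was let go about 18 mm above the pan, because the gripper body would have met the spindle top. It slid down and lies flat. The second was released just above the first.

**Seating:** the top of the stack measures 34 mm below the spindle tip, against 33 mm expected if both rings sit right down.

**Pointer:** three readings of the pan's sinking agree to within about 1.4 mm, and all fall inside the window of 26 to 38 mm:

| What was measured | Pan sinking (mm) |
|---|---|
| Spindle tip, two wrist views | 27.7 |
| Pan rim, same two views | 29.1 |
| Pointer against the window blocks | about 28.7 |

**Checks that disagreed:** the housing's rounded top corners measured 0 to 7 mm low, and a rough check on a tray ring read 3.5 mm low. A bias of 3 mm would have put the pointer outside the window. I repeated the tip measurement's camera geometry over that same ring; it read 28.3 mm against 29 mm, only 0.7 mm low. That correction puts the pan at about 27 to 28.5 mm.

The margin to the upper edge of the window is therefore only about 1 to 2.5 mm. I added no third ring because the pointer was already in the window. The last picture of the whole scene, before that final camera check, shows the other two rings, the puck, the bowl and the spatula where they were.

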